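# Hang the lantern on the bench hook

## Robot

A 6-joint arm with a two-finger parallel gripper is mounted at the origin on the work surface. World frame = base frame: x ahead of the robot, y to its left, z up, the work surface at z = 0. Lengths are in m, angles in rad, forces in N, time in s.
With the tool pointing down it reaches from about 0.2 to 0.875 m from the base axis. Payload 3.4 kg.
Tool frame: the origin (TCP) lies at the very end of the fingers, on their centre line; the grasp point (between the pads) lies 19 mm behind it (env.tcp_to_grasp is the z of the grasp point in the tool frame, in m); z points along the fingers, y is the line along which they close (so a half turn about z gives the same grasp; the last joint's range is limited). The gripper opens to 94 mm and grips with 3 to 60 N. Pads are 16 mm wide; open, the fingers measure 119 mm over their backs; the gripper's body (75 mm by 177 mm) begins 78 mm behind the grasp point.
Start: joints at [-1.46, 0.276, 1.505, -0, 1.361, -0.121], TCP at [0.132, -0.56, 0.205] pointing down, gripper open.
Joint ranges: [-2.89, 2.89], [-0.75, 2.08], [0.22, 2.7], [-1.18, 4.32], [0.11, 2.71], [-2.7, 2.7]. Speed limits (rad/s): [2.57, 2.57, 3.14, 3.14, 3.14, 3.14].

## Interface

Orientations are given as a rotation vector (axis times angle).
In Python, from workcell import readout, viewer, order, env gives the robot as it stands. The module is installed in compiled form; this text tells all that it offers.
- The arm moves only by the tool drive_tool, never from a script. Its argument "steps" is a list of rows, each a list of 3 entries, a list of its own where there are three numbers: the shift along the tool's x, y, z in m, then the turn, a rotation vector about the tool's x, y, z in degrees, then the finger opening in m, from 0 to 0.094. A call has 1 to 10 rows; each row is the pose to reach, as a shift and turn from the pose commanded when the call began, along the tool's axes at that moment; what a row does not reach only later rows make up. A row lasts 1/12 s, in which the tool goes at most 41.7 mm and 7.16 degrees, less where a joint would pass 70% of its speed; a pose out of reach is approached as far as the arm can. A call with a gripper value outside its range is refused whole. The fingers move at their own pace and stop on an object; the grip force is fixed at half the most. Time passes only in rows, so rows that repeat a pose let the fingers close. It gives the time, the measured TCP pose, the force, the opening and the grip force at its end, in the units of the state.
- readout.state(): the state, without advancing time (a new reading comes with each control period).
- viewer.grab_frame(name): name is "scene" or "top"; returns a dict with "image" (420x560x3 uint8, blue, green, red), "K" (3x3 intrinsics, pixels), "D" ([k1, k2, p1, p2, k3] as OpenCV has them; the pictures are not rectified), "pose" (4x4, takes a point from camera to world coordinates). Camera axes: x right, y up, looking along -z (the intrinsics and any distortion apply to the point x, -y, -z); pixel columns grow to the right and rows downward; lengths in m; the calibration is good to about 2 mm. A picture is of the moment at which its call begins. There is no depth.
- order.sign_off(): hands the job in; it is judged then, once.
The state is a dict: "time": time; "q": joint angles; "joint_velocities": joint speeds; "effort": joint torques, N m; "eef_pos": TCP position; "tcp_rot": TCP orientation; "ft_force": force on the tool from outside, world axes, zero at the start; "torque": the same for the moment, N m; "grip_width": opening from 0.0 (shut) to 1.0 (fully open); "grasp_force": force on a finger pad.
Only numpy, scipy, OpenCV 4.12 (cv2) and the standard library are available. Lean on these libraries where they do the work, as an engineer would, in place of code of your own. Each camera call takes 0.05 s, during which the arm holds its last target. There are 200 camera calls.

## Task

The light is going: swing the lantern's folded bail up to upright while the lantern stands on the bench, then lift the lantern by its bail and hang it on the hook of the bench stand. The bare kink in the middle of the bail must sit in the bottom of the hook and the lantern must hang still and plumb. Never tip the lantern over, and leave the other things on the bench where they are.

Things in the scene. Friction and masses are not known exactly. Their poses are not given: they have to be found in the camera images.
- lantern: loose upright LED lantern, 0.35 to 0.6 kg: grey base 92 mm diameter, 36 mm high; white globe 68 mm diameter inside guard wires; flat grey cap 90 mm diameter, from 98 to 122 mm above its underside. Too wide to grip by the body. Origin: centre of the underside, z up. The folded bail lies out to its own -x
- bail_pivot (a point): midpoint of the bail's hinge axis on the lantern, 108 mm above its underside; the axis runs along the lantern's y, between ears at y = -50 and +50 mm
- bail (a joint): angle of the bail: 0 = upright (along the lantern's z), positive = swung down to the lantern's -x, 1.57 = level; starts folded at 1.5 to 1.75, stops at 1.8 either way. Stiff pivots (friction 0.035 N m, about 0.5 N at the bow): the bail stays where it is left
- bail_top (a point): wire centre at the peak of the bail's kink, 94 mm from the hinge axis. The bail is 6 mm steel wire: legs at y = -50 and +50 mm run 60 mm out from the axis, then bend in to a nearly level top bar at 76 to 80 mm. In its middle, between y = -13 and +13 mm, the bare wire peaks from 80 to 94 mm: a pointed kink in which a hook centres itself
- bail_sleeve (a point): middle of one of the two black rubber sleeves on the bail's top bar, the places to grip: 10 mm thick, from 18 to 40 mm either side of the middle. This one is at y = +29 mm, 78 mm from the hinge axis; its twin is at y = -29 mm
- hook_stand: fixed steel bench stand. Origin on the bench straight under the hook's lowest point; its level x axis points from the hook to the post. A dark disc foot 110 mm diameter and 20 mm post stand at x = +175 mm; from the post's head (310 mm high) a level 8 mm rod, centre 294 mm above the bench, runs back, dips into the hook and turns up at its free end
- hook_seat (a point): centre of the 8 mm rod at the lowest point of the hook, 260 mm above the bench. The hook is a U in the stand's x-z plane; beyond the seat it rises through x = +22, z = +12 mm and x = +48, z = +34 mm to the level rod. With the kink seated, bail_top is about 10 mm above this point and the lantern's underside about 68 mm above the bench
- hook_tip (a point): rod centre at the free, upturned end of the hook, 26 mm to the stand's -x from the seat and 24 mm higher
- probe_holder: bent steel multimeter probe holder, 55 x 100 mm, with two black probes standing in it, 150 mm high; loose bystander
- plug_a: nickel spark plug lying on the bench, 82 mm long, 21 mm hexagon; loose bystander; origin at its underside, x along it
- plug_b: the second spark plug, the same
- ignition_key: ignition key lying flat, yellow plastic head 30 x 26 x 8 mm and steel blade, 73 mm long; loose bystander
- pulley: cast aluminium V-belt pulley lying flat, 90 mm diameter, 32 mm high at the hub; loose bystander
- wrench: steel open-ended wrench 170 mm long lying flat; loose bystander
Things that resemble listed ones, but are neither listed nor needed, are in the scene too. Leave any orange look-alike of the lantern alone.

How it is judged:
By the outcome, as a careful person would: the job done as asked, in the order asked, and still so for the second after the job is handed in, with the robot touching nothing.
It also fails if it takes over 69 s, if anything falls off the work surface, if the arm or the gripper's body presses on something with over 40 N, if the wrist force passes 120 N, or if a joint passes its speed limit or range.

## Working session

There is one attempt and no reset: what is moved stays moved. The work goes in short steps, Python scripts to look and compute and a tool call to move; the robot and the scene stay as the last step left them, time stands still between calls to the robot, and variables do not carry over. Pictures are saved under pics/ and viewed, at most 10 in all, crops included, and the job is handed in when it is done.

Besides the shell and the picture viewer there is one more tool, called after "Emit:" as a command line: name --argument value ..., lists and objects as JSON in quotes. drive_tool: Moves the arm, as the interface text tells. Its arguments: {"type":"object","properties":{"steps":{"type":"array"}},"required":["steps"]}

```bash
mkdir -p pics
cat > h.py <<'E'
import numpy as np, cv2
from workcell import readout, viewer, order, env
from scipy.spatial.transform import Rotation as R
def grab(n,save=None):
    f=viewer.grab_frame(n)
    if save: cv2.imwrite('pics/'+save,f['image'])
    np.savez('last_'+n,**f); return f
def last(n): return dict(np.load('last_'+n+'.npz'))
def ray(f,u,v):
    p=cv2.undistortPoints(np.array([[[u,v]]],float),f['K'],f['D'])[0,0]
    d=f['pose'][:3,:3]@np.array([p[0],-p[1],-1.]); return f['pose'][:3,3],d
def plane(f,u,v,z):
    o,d=ray(f,u,v); return o+d*(z-o[2])/d[2]
def proj(f,P):
    P=np.atleast_2d(P); c=(P-f['pose'][:3,3])@f['pose'][:3,:3]; c=c*[1,-1,-1]
    return cv2.projectPoints(c.reshape(-1,1,3),np.zeros(3),np.zeros(3),f['K'],f['D'])[0][:,0]
def tri(f,a,g,b):
    o1,d1=ray(f,*a);o2,d2=ray(g,*b);d1/=np.linalg.norm(d1);d2/=np.linalg.norm(d2)
    s=np.linalg.lstsq(np.c_[d1,-d2],o2-o1,rcond=None)[0]
    p,q=o1+d1*s[0],o2+d2*s[1]; return (p+q)/2,np.linalg.norm(p-q)
E
python3 - <<'E'
from h import *
for n in('scene','top'):
    f=grab(n,n+'0.png'); print(n,f['K'][0,0],f['D'],f['pose'].round(3).tolist())
print(readout.state(),env.tcp_to_grasp)
E
```

```text
scene 418.84944898528 [-0.12572556  0.          0.          0.          0.        ] [[0.506, -0.5, 0.703, 1.357], [0.863, 0.289, -0.416, -0.461], [0.005, 0.816, 0.577, 0.8], [0.0, 0.0, 0.0, 1.0]]
top 409.32192950707935 [-0.08708923  0.          0.          0.          0.        ] [[0.013, 0.997, -0.078, 0.503], [-1.0, 0.014, 0.005, 0.001], [0.007, 0.078, 0.997, 1.261], [0.0, 0.0, 0.0, 1.0]]
{'time': 0.1, 'q': array([-1.45999324e+00,  2.76494979e-01,  1.50598869e+00, -3.54581837e-05,
        1.36073060e+00, -1.20988837e-01]), 'joint_velocities': array([ 0.00205243, -0.00095567, -0.00271983,  0.00192565,  0.00037084,
        0.00019967]), 'effort': array([ 8.57783507e-04, -4.05455375e+01, -2.37779081e+01,  7.02032028e-02,
        2.98654195e-02, -4.19818446e-05]), 'eef_pos': array([ 0.13202002, -0.55910577,  0.20471934]), 'tcp_rot': array([-3.11890528e+00, -3.63107403e-01,  4.14689925e-05]), 'ft_force': array([ 0.23294927, -0.231408  , -0.44768171]), 'torque': array([4.31647485e-02, 8.35781760e-05, 3.37005993e-02]), 'grasp_force': 0.0, 'grip_width': 0.9978285208038365} -0.0188
```

View pics/scene0.png

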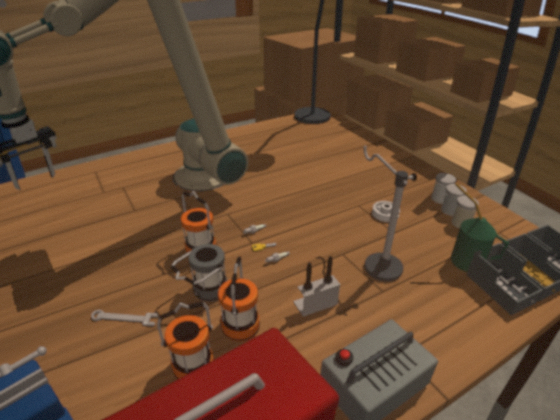

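View pics/top0.png

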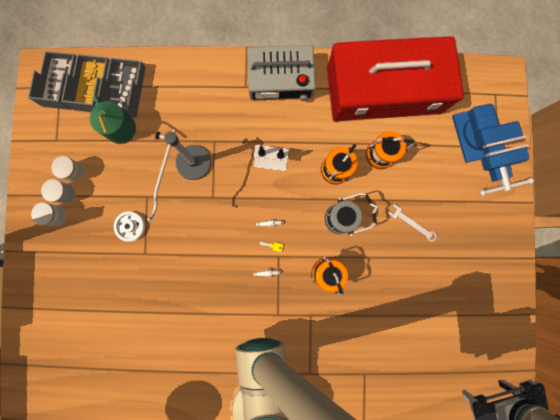

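The top view shows the grey lantern at about (343,217), with its bail folded to the right near (375,213). The stand foot is at (193,162), with the rod running from (170,135) to (150,217). Next I'll zoom in on the lantern and the hook in both views.

Run:
```python
from h import *
t=last('top')['image'];s=last('scene')['image']
def z(im,x,y,w=100,h=75): return cv2.resize(im[y:y+h,x:x+w],(400,300),interpolation=cv2.INTER_CUBIC)
cv2.imwrite('pics/z1.png',np.vstack([np.hstack([z(t,310,180),z(t,130,150)]),np.hstack([z(s,155,230),z(s,345,130)])]))
```

```text
(no output)
```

View pics/z1.png

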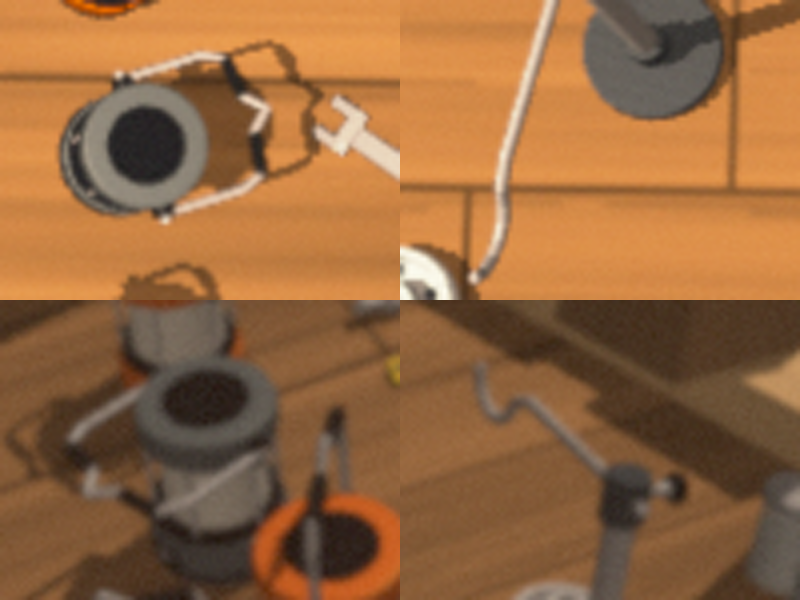

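Run:
```python
from h import *
t=last('top');s=last('scene')
np.set_printoptions(precision=4,suppress=True)
for n,a in dict(cap=(346.2,216.2),).items(): print(n,plane(t,*a,.122))
print('ears',plane(t,339.8,199,.108),plane(t,351.2,233.3,.108))
for n,a,b in [('kink',(377.2,207.3),(176,278.5)),('sl_up',(368,198),(173.5,268.5)),('sl_lo',(374.8,218.5),(191,282.3)),('tip',(148.3,219.5),(365,146))]:
    print(n,tri(t,a,s,b))
print('foot',plane(t,193,162,.005))
print('rod',[plane(t,u,v,.294) for u,v in[(155,196.5),(160,180),(167,152)]])
print('seat on z=.260',plane(s,368.6,159.4,.260))
```

```text
cap [ 0.5812 -0.2144  0.122 ]
ears [ 0.6309 -0.1988  0.108 ] [ 0.534  -0.2313  0.108 ]
kink (array([ 0.6098, -0.3054,  0.1041]), np.float64(0.0037033405469468275))
sl_up (array([ 0.6252, -0.2897,  0.1404]), np.float64(0.037021262957267875))
sl_lo (array([ 0.589 , -0.2871,  0.0683]), np.float64(0.04745369402612985))
tip (array([0.5565, 0.2929, 0.2846]), np.float64(0.003330105934708801))
foot [0.7519 0.2409 0.005 ]
rod [array([0.6102, 0.2745, 0.294 ]), array([0.6501, 0.2639, 0.294 ]), array([0.7185, 0.2496, 0.294 ])]
seat on z=.260 [0.5898 0.2837 0.26  ]
```

```bash
cat >> h.py <<'E'
np.set_printoptions(precision=4,suppress=True)
def az(d): return np.array([np.cos(np.radians(d)),np.sin(np.radians(d)),0])
def toolR(yaz,tilt=0):   # tool down, y at azimuth; tilt (deg) about tool x
    y=az(yaz);z=np.array([0,0,-1.]);return R.from_matrix(np.c_[np.cross(y,z),y,z])*R.from_rotvec([tilt,0,0],degrees=True)
def rel(p,Rt,p0=None,R0=None):
    s=readout.state()
    if p0 is None: p0,R0=s['eef_pos'],R.from_rotvec(s['tcp_rot'])
    return (R0.inv().apply(p-p0)*1000).round(1), (R0.inv()*Rt).as_rotvec(degrees=True).round(2)
P=np.array([.582,-.215,.108]); A=-72.; O=az(A); Y=az(A-90)
def sleeve(b,r=.078): return P+Y*.029+r*(O*np.sin(b)+np.array([0,0,np.cos(b)]))
E
python3 - <<'E'
from h import *
t=last('top')
for u,v in[(387,150),(340,165),(332,275)]: print(plane(t,u,v,.122))
T=toolR(A,45);tz=T.as_matrix()[:,2];S=sleeve(1.61)
print(S,tz)
for b in(.09,): print(S-b*tz, rel(S-b*tz,T))
E
```

```text
[ 0.7722 -0.3325  0.122 ]
[ 0.7261 -0.1971  0.122 ]
[ 0.4174 -0.1751  0.122 ]
[ 0.5785 -0.2981  0.1049] [-0.2185  0.6725 -0.7071]
[ 0.5982 -0.3586  0.1686] (array([499.7, -88. ,  36.4]), array([44.88, -1.87, -4.47]))
```

Emit:
drive_tool --steps '[[[40, -8, -3], [0, 0, 0], 0.094], [[400, -70, -20], [44.9, -1.9, -4.5], 0.04]]'

```text
time: 0.27
eef_pos: [0.2051, -0.5184, 0.2103]
tcp_rot: [-2.988, -0.36, 0.033]
ft_force: [0.5, -0.2, 0.3]
grip_width: 0.959
grasp_force: 0.0
```

I entered millimetres where metres are expected. The per-row cap limited the move, so nothing was disturbed. I'll use metres from here.

Run:
```python
from h import *
T=toolR(A,45);tz=T.as_matrix()[:,2];S=sleeve(1.61)
print(rel(S-.09*tz,T), rel(S-.09*tz+[0,-.02,.06],T))
```

```text
(array([420. , -55.8,  47.2]), array([37.33, -1.62, -4.01])) (array([414.9, -44.6, -14.8]), array([37.33, -1.62, -4.01]))
```

Emit:
drive_tool --steps '[[[0.2, -0.02, -0.01], [18, -0.8, -2], 0.05], [[0.2, -0.02, -0.01], [18, -0.8, -2], 0.05], [[0.2, -0.02, -0.01], [18, -0.8, -2], 0.05], [[0.2, -0.02, -0.01], [18, -0.8, -2], 0.05], [[0.2, -0.02, -0.01], [18, -0.8, -2], 0.05], [[0.415, -0.045, -0.015], [37.3, -1.6, -4], 0.036], [[0.415, -0.045, -0.015], [37.3, -1.6, -4], 0.036], [[0.415, -0.045, -0.015], [37.3, -1.6, -4], 0.036], [[0.415, -0.045, -0.015], [37.3, -1.6, -4], 0.036], [[0.415, -0.045, -0.015], [37.3, -1.6, -4], 0.036]]'

```text
time: 1.1
eef_pos: [0.5944, -0.3867, 0.2245]
tcp_rot: [-2.336, -0.372, 0.157]
ft_force: [-0.1, -0.2, 1.0]
grip_width: 0.386
grasp_force: 0.0
```

Run:
```python
from h import *
T=toolR(A,45);tz=T.as_matrix()[:,2];S=sleeve(1.61)
print(readout.state()['q'],rel(S-.09*tz,T))
```

```text
[-0.8345  0.9489  0.4847  0.4345  2.397   0.6367] (array([12.5, 21.3, 57.6]), array([0.2 , 0.22, 0.02]))
```

Emit:
drive_tool --steps '[[[0.0125, 0.021, 0.028], [0, 0, 0], 0.036], [[0.0125, 0.021, 0.0575], [0, 0, 0], 0.036], [[0.0125, 0.021, 0.0575], [0, 0, 0], 0.036], [[0.0125, 0.021, 0.0575], [0, 0, 0], 0.036]]'

```text
time: 1.43
eef_pos: [0.5959, -0.357, 0.1713]
tcp_rot: [-2.335, -0.374, 0.159]
ft_force: [-0.2, 0.1, 0.3]
grip_width: 0.383
grasp_force: 0.0
```

Run:
```python
from h import *
T=toolR(A,45);tz=T.as_matrix()[:,2];S=sleeve(1.61)
print(readout.state()['q'],readout.state()['eef_pos'],rel(S+.012*tz,T))
t=grab('top')['image'];s=grab('scene')['image']
def z(im,x,y,w=100,h=150): return cv2.resize(im[y:y+h,x:x+w],(400,600),interpolation=cv2.INTER_CUBIC)
cv2.imwrite('pics/z2.png',np.hstack([z(t,320,150),z(s,130,190)]))
```

```text
[-0.8108  0.9158  0.6835  0.39    2.2373  0.5735] [ 0.5959 -0.357   0.1713] (array([  2.2,   3.2, 102.3]), array([0.16, 0.33, 0.09]))
```

View pics/z2.png

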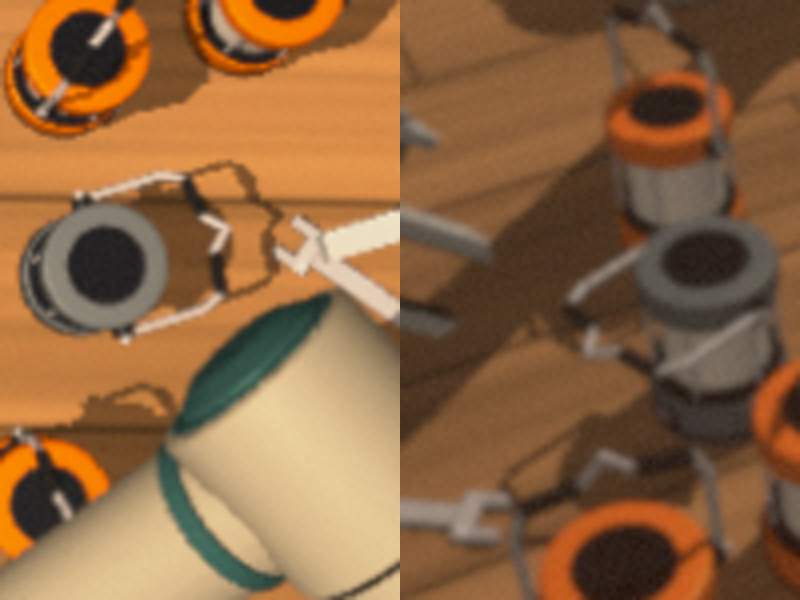

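Emit:
drive_tool --steps '[[[0.002, 0.003, 0.03], [0, 0, 0], 0.036], [[0.002, 0.003, 0.06], [0, 0, 0], 0.036], [[0.002, 0.003, 0.08], [0, 0, 0], 0.036], [[0.002, 0.003, 0.1], [0, 0, 0], 0.036], [[0.002, 0.003, 0.1], [0, 0, 0], 0.036], [[0.002, 0.003, 0.1], [0, 0, 0], 0.036]]'

```text
time: 2.03
eef_pos: [0.5786, -0.2958, 0.1016]
tcp_rot: [-2.345, -0.376, 0.149]
ft_force: [0.1, -0.2, -0.5]
grip_width: 0.385
grasp_force: 0.0
```

Run:
```python
from h import *
T=toolR(A,45);tz=T.as_matrix()[:,2];S=sleeve(1.61)
print(readout.state()['q'],readout.state()['eef_pos'],rel(S+.012*tz,T))
t=grab('top')['image'];s=grab('scene')['image']
def z(im,x,y,w=100,h=150): return cv2.resize(im[y:y+h,x:x+w],(400,600),interpolation=cv2.INTER_CUBIC)
cv2.imwrite('pics/z3.png',np.hstack([z(t,320,150),z(s,130,190)]))
# arc plan relative to this pose
S0=S+.012*tz
for k in range(1,11):
    b=1.61*(1-k/10); tilt=45*(1-k/10)
    Tk=toolR(A,tilt); p=sleeve(b)+.012*Tk.as_matrix()[:,2]
    print(k,*rel(p,Tk,S0,T))
```

```text
[-0.7773  0.848   0.9962  0.3589  1.9846  0.5022] [ 0.5786 -0.2958  0.1016] (array([-0.8, -1. ,  8.2]), array([0.8 , 0.  , 0.24]))
1 [ 0.  -8.3 -8.5] [-4.5  0.  -0. ]
2 [  0.  -17.8 -15.6] [-9. -0. -0.]
3 [  0.  -28.3 -20.9] [-13.5   0.    0. ]
4 [ -0.  -39.6 -24.4] [-18.   0.   0.]
5 [  0.  -51.2 -25.9] [-22.5  -0.    0. ]
6 [  0.  -62.8 -25.6] [-27.  -0.  -0.]
7 [  0.  -74.2 -23.3] [-31.5  -0.    0. ]
8 [  0.  -85.1 -19.1] [-36.   0.  -0.]
9 [  0.  -95.1 -13.2] [-40.5   0.    0. ]
10 [   0.  -103.9   -5.7] [-45.  -0.   0.]
```

View pics/z3.png

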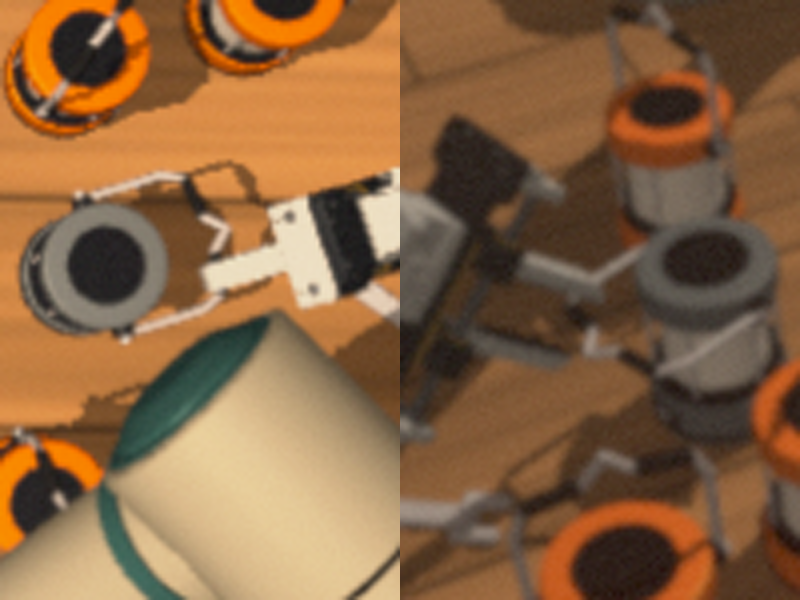

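The scene crop shows the upper finger above the sleeve at (575,285) and the lower finger below it at (540,350), so the bar is caged. Now the first half of the swing.

Emit:
drive_tool --steps '[[[-0.001, 0, 0.006], [0, 0, 0], 0.036], [[-0.001, -0.004, 0.002], [-2.2, 0, 0], 0.036], [[-0.001, -0.008, -0.001], [-4.5, 0, 0], 0.036], [[-0.001, -0.013, -0.005], [-6.7, 0, 0], 0.036], [[-0.001, -0.018, -0.008], [-9, 0, 0], 0.036], [[-0.001, -0.023, -0.011], [-11.2, 0, 0], 0.036], [[-0.001, -0.028, -0.014], [-13.5, 0, 0], 0.036], [[-0.001, -0.034, -0.016], [-15.7, 0, 0], 0.036], [[-0.001, -0.04, -0.018], [-18, 0, 0], 0.036], [[-0.001, -0.04, -0.018], [-18, 0, 0], 0.036]]'

```text
time: 2.97
eef_pos: [0.5725, -0.2784, 0.1443]
tcp_rot: [-2.654, -0.429, 0.094]
ft_force: [-0.2, 1.2, 0.6]
grip_width: 0.379
grasp_force: 0.0
```

Run:
```python
from h import *
T=toolR(A,27)
print(readout.state()['q'],readout.state()['eef_pos'],rel(sleeve(1.61*.6)+.012*T.as_matrix()[:,2],T))
t=grab('top')['image'];s=grab('scene')['image']
def z(im,x,y,w=100,h=150): return cv2.resize(im[y:y+h,x:x+w],(400,600),interpolation=cv2.INTER_CUBIC)
cv2.imwrite('pics/z4.png',np.hstack([z(t,320,150),z(s,130,190)]))
for k in range(5,11):
    b=1.61*(1-k/10); tilt=45*(1-k/10)
    Tk=toolR(A,tilt); p=sleeve(b)+.012*Tk.as_matrix()[:,2]
    print(k,*rel(p,Tk))
```

```text
[-0.7065  0.6207  1.1791  0.2372  1.7331  0.5357] [ 0.5725 -0.2784  0.1443] (array([-0.4,  2.4,  1.8]), array([ 0.83, -0.09,  0.38]))
5 [  0.4 -10.1  -5.5] [-3.84 -0.01  0.26]
6 [  0.5 -21.3  -8.8] [-8.34 -0.02  0.26]
7 [  0.5 -32.8 -10.3] [-12.84  -0.03   0.26]
8 [  0.6 -44.4  -9.8] [-17.34  -0.04   0.26]
9 [  0.6 -55.8  -7.4] [-21.84  -0.05   0.26]
10 [  0.7 -66.6  -3.2] [-26.34  -0.06   0.26]
```

View pics/z4.png

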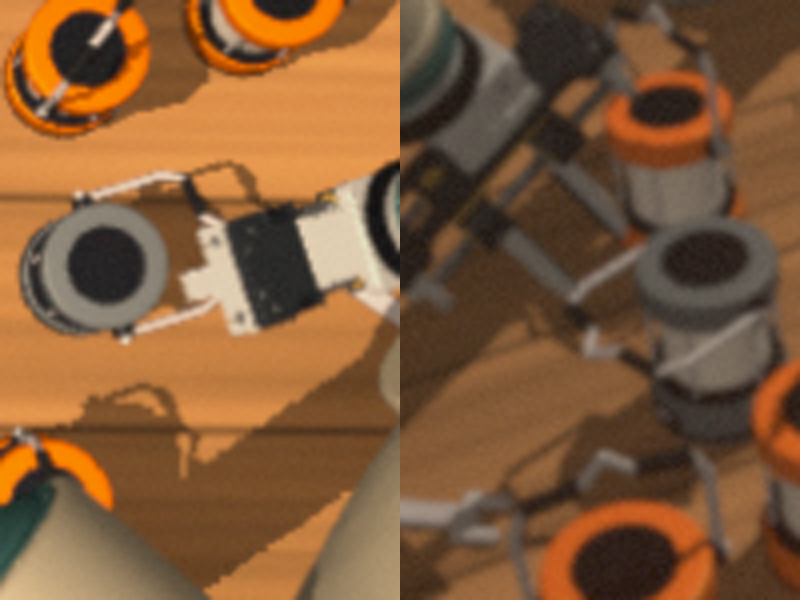

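The bail did not move: its kink is still at (590,345) in the scene crop. The lower fingertip slid off the wire, so I wasn't deep enough. I'll refine the sleeve position with the correct pairing of points.

Run:
```python
from h import *
t=last('top');s=last('scene')
print('sl_lo',tri(t,(374,218.5),s,(173.6,268)),'sl_up',tri(t,(367.7,197.8),s,(191,282.3)),'kink',tri(t,(376.8,207.8),s,(177,276)))
for b in(1.5,1.61,1.75): print(b,sleeve(b),proj(s,sleeve(b)),proj(t,sleeve(b)))
```

```text
sl_lo (array([ 0.5766, -0.2971,  0.1077]), np.float64(0.0006615994829325428)) sl_up (array([ 0.6372, -0.2782,  0.1018]), np.float64(0.004568640681004601)) kink (array([ 0.6081, -0.3021,  0.1095]), np.float64(0.005024689463363861))
1.5 [ 0.5785 -0.298   0.1135] [[173.2949 266.8052]] [[374.9387 217.7745]]
1.61 [ 0.5785 -0.2981  0.1049] [[173.7601 269.4339]] [[374.21  217.947]]
1.75 [ 0.5781 -0.297   0.0941] [[174.7849 272.4435]] [[372.8594 218.3017]]
```

Run:
```python
from h import *
T=toolR(A,50);z=T.as_matrix()[:,2];y=T.as_matrix()[:,1];S=sleeve(1.59)
for d in(-.1,-.06,.0): print(d,S+d*z+.003*y,*rel(S+d*z+.003*y,T))
```

```text
-0.1 [ 0.6028 -0.3728  0.1685] [  0.   76.1 -67.7] [23.66  0.06  0.26]
-0.06 [ 0.5933 -0.3437  0.1428] [  0.1  60.1 -31. ] [23.66  0.06  0.26]
0.0 [ 0.5791 -0.3     0.1042] [ 0.2 36.  23.9] [23.66  0.06  0.26]
```

Emit:
drive_tool --steps '[[[0, 0.01, -0.04], [0, 0, 0], 0.032], [[0, 0.04, -0.065], [7, 0, 0], 0.032], [[0, 0.076, -0.068], [14, 0, 0.2], 0.03], [[0, 0.076, -0.068], [23.7, 0, 0.3], 0.03], [[0, 0.076, -0.068], [23.7, 0, 0.3], 0.03], [[0, 0.076, -0.068], [23.7, 0, 0.3], 0.03]]'

```text
time: 3.57
eef_pos: [0.6011, -0.3759, 0.1578]
tcp_rot: [-2.234, -0.344, 0.175]
ft_force: [0.2, -0.0, -0.7]
grip_width: 0.319
grasp_force: 0.0
```

Run:
```python
from h import *
T=toolR(A,50);z=T.as_matrix()[:,2];y=T.as_matrix()[:,1];S=sleeve(1.59)
print(readout.state()['eef_pos'])
for d in(-.1,.017): print(d,*rel(S+d*z+.003*y,T))
```

```text
[ 0.6011 -0.3759  0.1578]
-0.1 [ 2.4 -9.8 -4.9] [-0.83  0.08 -0.55]
0.017 [  2.6  -8.1 112.1] [-0.83  0.08 -0.55]
```

Emit:
drive_tool --steps '[[[0, 0, 0], [0, 0, 0], 0.03], [[0, 0, 0], [0, 0, 0], 0.03]]'

```text
time: 3.73
eef_pos: [0.6025, -0.3723, 0.1681]
tcp_rot: [-2.246, -0.355, 0.168]
ft_force: [-0.2, 0.1, 1.4]
grip_width: 0.322
grasp_force: 0.0
```

Run:
```python
from h import *
T=toolR(A,50);z=T.as_matrix()[:,2];y=T.as_matrix()[:,1];S=sleeve(1.59)
print(readout.state()['eef_pos'])
for d in(-.1,.017): print(d,*rel(S+d*z+.003*y,T))
```

```text
[ 0.6025 -0.3723  0.1681]
-0.1 [ 0.2  0.1 -0.7] [-0.06  0.09 -0.06]
0.017 [  0.3   0.2 116.3] [-0.06  0.09 -0.06]
```

Settled on target, so the lag is only transient. Now I'll go in deeper.

Emit:
drive_tool --steps '[[[0, 0, 0.04], [0, 0, 0], 0.03], [[0, 0, 0.075], [0, 0, 0], 0.03], [[0, 0, 0.1], [0, 0, 0], 0.03], [[0, 0, 0.117], [0, 0, 0], 0.03], [[0, 0, 0.117], [0, 0, 0], 0.03], [[0, 0, 0.117], [0, 0, 0], 0.03], [[0, 0, 0.117], [0, 0, 0], 0.03]]'

```text
time: 4.32
eef_pos: [0.5754, -0.2875, 0.0954]
tcp_rot: [-2.249, -0.357, 0.166]
ft_force: [0.3, -0.9, 0.0]
grip_width: 0.319
grasp_force: 0.0
```

Run:
```python
from h import *
T=toolR(A,50);z=T.as_matrix()[:,2];y=T.as_matrix()[:,1];S=sleeve(1.59)
print(readout.state()['eef_pos'],*rel(S+.017*z+.003*y,T))
p0,R0=S+.017*z+.003*y,T
for k in range(1,21):
    f=1-k/20
    Tk=toolR(A,50*f); p=sleeve(1.59*f)+.017*Tk.as_matrix()[:,2]+.003*min(f*2,1)*Tk.as_matrix()[:,1]
    print(k,*rel(p,Tk,p0,R0))
```

```text
[ 0.5754 -0.2875  0.0954] [-0.3  1.6  1.4] [0.16 0.04 0.04]
1 [ 0.  -4.1 -4. ] [-2.5 -0.  -0. ]
2 [ 0.  -8.5 -7.7] [-5.  0.  0.]
3 [ -0.  -13.1 -11. ] [-7.5  0.   0. ]
4 [  0.  -18.  -13.9] [-10.   0.   0.]
5 [ -0.  -23.1 -16.3] [-12.5   0.    0. ]
6 [  0.  -28.4 -18.3] [-15.   0.   0.]
7 [  0.  -33.8 -19.9] [-17.5  -0.    0. ]
8 [ -0.  -39.3 -21. ] [-20.   0.   0.]
9 [ -0.  -44.9 -21.7] [-22.5  -0.    0. ]
10 [ -0.  -50.4 -21.8] [-25.  -0.  -0.]
11 [  0.  -56.2 -21.4] [-27.5   0.    0. ]
12 [  0.  -62.  -20.5] [-30.   0.   0.]
13 [  0.  -67.6 -19.1] [-32.5   0.    0. ]
14 [  0.  -73.1 -17.3] [-35.   0.   0.]
15 [  0.  -78.4 -15. ] [-37.5   0.    0. ]
16 [  0.  -83.5 -12.3] [-40.   0.   0.]
17 [ -0.  -88.3  -9.1] [-42.5  -0.    0. ]
18 [  0.  -92.9  -5.6] [-45.   0.   0.]
19 [ -0.  -97.1  -1.7] [-47.5  -0.    0. ]
20 [   0.  -101.     2.6] [-50.   0.   0.]
```

Emit:
drive_tool --steps '[[[0, -0.004, -0.004], [-2.5, 0, 0], 0.03], [[0, -0.0085, -0.0075], [-5, 0, 0], 0.03], [[0, -0.013, -0.011], [-7.5, 0, 0], 0.03], [[0, -0.018, -0.014], [-10, 0, 0], 0.03], [[0, -0.023, -0.016], [-12.5, 0, 0], 0.03], [[0, -0.028, -0.018], [-15, 0, 0], 0.03], [[0, -0.034, -0.02], [-17.5, 0, 0], 0.03], [[0, -0.039, -0.021], [-20, 0, 0], 0.03], [[0, -0.039, -0.021], [-20, 0, 0], 0.03], [[0, -0.039, -0.021], [-20, 0, 0], 0.03]]'

```text
time: 5.15
eef_pos: [0.5728, -0.2801, 0.1382]
tcp_rot: [-2.593, -0.41, 0.109]
ft_force: [0.7, -1.7, 0.2]
grip_width: 0.319
grasp_force: 0.9
```

Run:
```python
from h import *
a=last('scene')['image'].astype(int);b=grab('scene')['image'].astype(int)
print(abs(a-b)[270:285,170:186].mean(), abs(a-b)[240:250,195:215].mean())
t=last('top')['image'];t2=grab('top')['image'];s=b.astype(np.uint8)
def z(im,x,y,w=100,h=150): return cv2.resize(im[y:y+h,x:x+w],(400,600),interpolation=cv2.INTER_CUBIC)
cv2.imwrite('pics/z5.png',np.hstack([z(t2,320,150),z(s,130,190)]))
T=toolR(A,30)
print(readout.state()['eef_pos'],rel(sleeve(1.59*.6)+.017*T.as_matrix()[:,2]+.003*T.as_matrix()[:,1],T))
for k in range(13,21):
    f=1-k/20;
    if k>18: f=0
    Tk=toolR(A,50*f); p=sleeve(1.59*f)+.017*Tk.as_matrix()[:,2]+.003*min(f*2,1)*Tk.as_matrix()[:,1]
    print(k,*rel(p,Tk))
```

```text
10.64861111111111 5.745
[ 0.5722 -0.28    0.136 ] (array([ 0.4, -1.4, -0.2]), array([-0.04,  0.08, -0.11]))
13 [  0.4 -28.6  -8.1] [-12.54   0.1   -0.1 ]
14 [  0.4 -34.4  -8.3] [-15.04   0.1   -0.1 ]
15 [  0.4 -40.2  -7.9] [-17.54   0.1   -0.09]
16 [  0.4 -45.9  -7.1] [-20.04   0.1   -0.09]
17 [  0.3 -51.5  -5.8] [-22.54   0.1   -0.09]
18 [  0.3 -57.   -4. ] [-25.04   0.11  -0.09]
19 [  0.3 -67.4   0.9] [-30.04   0.11  -0.08]
20 [  0.3 -67.4   0.9] [-30.04   0.11  -0.08]
```

View pics/z5.png

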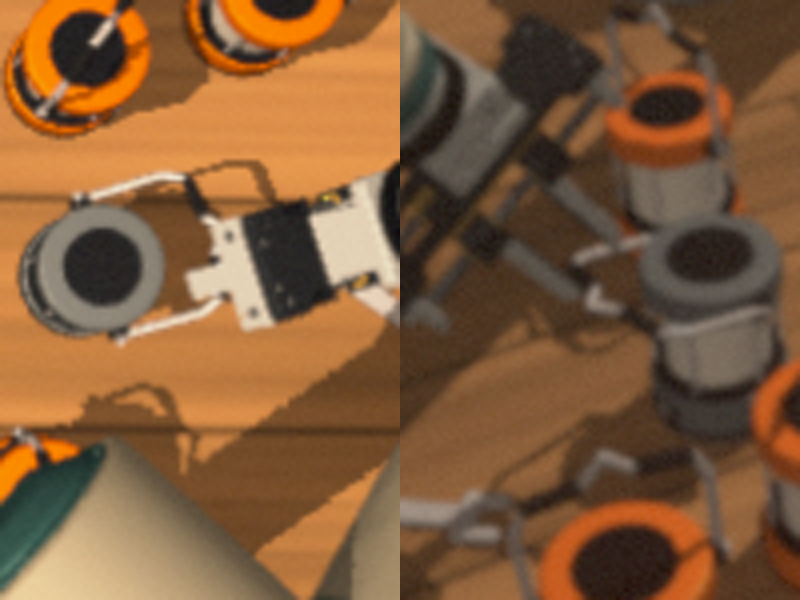

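The bail is rising: the kink moved from (590,345) to (600,300), riding on the lower finger. I'll continue to upright.

Emit:
drive_tool --steps '[[[0, -0.005, -0.002], [-2.5, 0, 0], 0.03], [[0, -0.011, -0.005], [-5, 0, 0], 0.03], [[0, -0.017, -0.006], [-7.5, 0, 0], 0.03], [[0, -0.023, -0.007], [-10, 0, 0], 0.03], [[0, -0.0285, -0.008], [-12.5, 0, 0], 0.03], [[0, -0.034, -0.008], [-15, 0, 0], 0.03], [[0, -0.04, -0.008], [-17.5, 0, 0], 0.03], [[0, -0.046, -0.007], [-20, 0, 0], 0.03], [[0, -0.0515, -0.006], [-22.5, 0, 0], 0.03], [[0, -0.057, -0.004], [-25, 0, 0], 0.03]]'

```text
time: 6.08
eef_pos: [0.5574, -0.2345, 0.1676]
tcp_rot: [-3.017, -0.476, 0.026]
ft_force: [0.3, -0.8, 1.8]
grip_width: 0.322
grasp_force: 0.8
```

Emit:
drive_tool --steps '[[[0, 0, 0], [0, 0, 0], 0.03], [[0, 0, 0], [0, 0, 0], 0.03]]'

```text
time: 6.25
eef_pos: [0.5572, -0.2334, 0.1678]
tcp_rot: [-3.014, -0.478, 0.027]
ft_force: [-0.3, -2.1, 0.3]
grip_width: 0.317
grasp_force: 0.7
```

Run:
```python
from h import *
s=readout.state();print(s['q'],s['eef_pos'],s['ft_force'])
T=toolR(A)
print(rel(sleeve(0)+[0,0,-.017],T))
t=grab('top');c=grab('scene')
print(proj(c,sleeve(0)),proj(c,P+[0,0,.094]))
# cap centre: grey disc in top view
im=t['image'];g=cv2.inRange(cv2.cvtColor(im,cv2.COLOR_BGR2HSV),(0,0,80),(180,40,170))[190:245,320:372]
print(cv2.moments(g,True)['m10']/g.astype(bool).sum()+320,cv2.moments(g,True)['m01']/g.astype(bool).sum()+190,g.astype(bool).sum())
```

```text
[-0.5488  0.379   1.4485  0.0576  1.3858  0.6948] [ 0.5572 -0.2334  0.1678] [-0.3263 -2.0766  0.2932]
(array([ 0.3, -9.9, -0.3]), array([-5.22,  0.19,  0.03]))
[[194.6977 228.833 ]] [[201.6668 228.393 ]]
344.8611111111111 218.22222222222223 36
```

Emit:
drive_tool --steps '[[[0, -0.005, 0], [-2.6, 0, 0], 0.03], [[0, -0.01, 0], [-5.2, 0.2, 0], 0.03], [[0, -0.01, 0], [-5.2, 0.2, 0], 0.03], [[0, -0.01, 0], [-5.2, 0.2, 0], 0.03]]'

```text
time: 6.68
eef_pos: [0.5542, -0.2243, 0.1686]
tcp_rot: [-3.103, -0.491, -0.0]
ft_force: [0.5, -0.8, 0.3]
grip_width: 0.315
grasp_force: 0.6
```

Run:
```python
from h import *
s=readout.state();print(s['eef_pos'],s['ft_force'],s['grasp_force'],s['grip_width'])
print(rel(sleeve(0)+[0,0,-.017],toolR(A)))
t=grab('top')['image'];s=grab('scene')['image']
def z(im,x,y,w=100,h=150): return cv2.resize(im[y:y+h,x:x+w],(400,600),interpolation=cv2.INTER_CUBIC)
cv2.imwrite('pics/z6.png',np.hstack([z(t,300,150),z(s,150,190)]))
```

```text
[ 0.5542 -0.2243  0.1686] [ 0.4548 -0.8479  0.2637] 0.63565319404006 0.31518275623904335
(array([ 0.3, -0.3, -0.4]), array([-0.02, -0.02, -0.  ]))
```

View pics/z6.png

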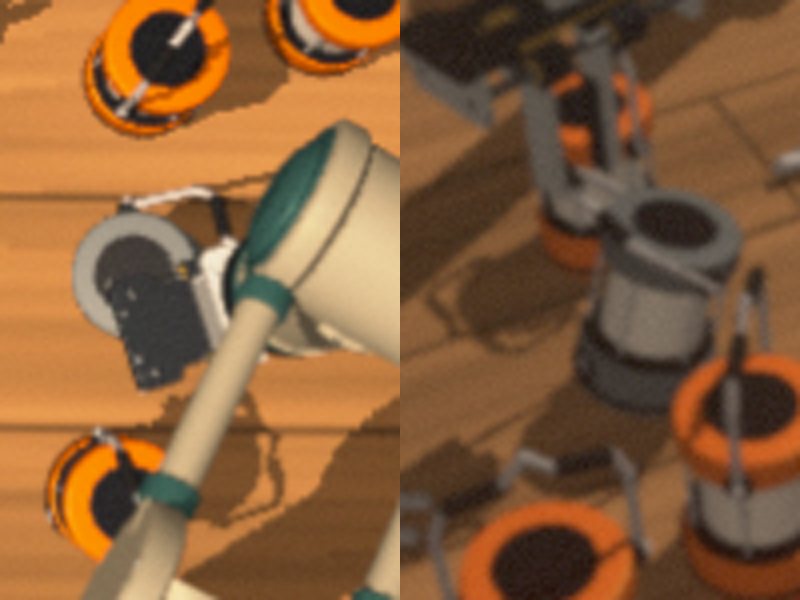

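The scene crop shows the lantern leaning toward +y: cap at (675,240), base at (640,360). The bail is still near level, so the outer finger slipped to the wire's outside and is pushing inward. I'll reverse slowly along the same path to set it back down.

Run:
```python
from h import *
for k in range(19,4,-1):
    f=1-k/20
    Tk=toolR(A,50*f); p=sleeve(1.59*f)+.017*Tk.as_matrix()[:,2]+.003*min(f*2,1)*Tk.as_matrix()[:,1]
    print(k,*rel(p,Tk))
```

```text
19 [ 0.2  4.6 -0.2] [ 2.52 -0.03 -0.05]
18 [ 0.3 10.3  0.6] [ 5.02 -0.03 -0.05]
17 [ 0.3 16.   1.8] [ 7.52 -0.03 -0.05]
16 [ 0.3 21.5  3.5] [10.02 -0.03 -0.05]
15 [ 0.3 26.9  5.6] [12.52 -0.04 -0.05]
14 [ 0.3 32.   8.2] [15.02 -0.04 -0.05]
13 [ 0.3 37.  11.2] [17.52 -0.04 -0.05]
12 [ 0.3 41.6 14.6] [20.02 -0.04 -0.05]
11 [ 0.3 46.  18.5] [22.52 -0.04 -0.05]
10 [ 0.3 50.1 22.6] [25.02 -0.04 -0.05]
9 [ 0.3 53.5 27. ] [27.52 -0.04 -0.05]
8 [ 0.3 56.6 31.7] [30.02 -0.04 -0.04]
7 [ 0.3 59.3 36.6] [32.52 -0.04 -0.04]
6 [ 0.3 61.5 41.8] [35.02 -0.05 -0.04]
5 [ 0.3 63.4 47.1] [37.52 -0.05 -0.04]
```

Emit:
drive_tool --steps '[[[0, 0.005, 0], [2.5, 0, 0], 0.03], [[0, 0.01, 0.0005], [5, 0, 0], 0.03], [[0, 0.016, 0.002], [7.5, 0, 0], 0.03], [[0, 0.0215, 0.0035], [10, 0, 0], 0.03], [[0, 0.027, 0.0055], [12.5, 0, 0], 0.03], [[0, 0.032, 0.008], [15, 0, 0], 0.03], [[0, 0.037, 0.011], [17.5, 0, 0], 0.03], [[0, 0.0415, 0.0145], [20, 0, 0], 0.03], [[0, 0.046, 0.0185], [22.5, 0, 0], 0.03], [[0, 0.05, 0.0225], [25, 0, 0], 0.03]]'

```text
time: 7.62
eef_pos: [0.5698, -0.2726, 0.1457]
tcp_rot: [-2.673, -0.422, 0.092]
ft_force: [0.4, 0.7, -0.1]
grip_width: 0.316
grasp_force: 0.1
```

Run:
```python
from h import *
s=readout.state();print(s['eef_pos'],s['ft_force'],s['grasp_force'])
t=grab('top')['image'];s=grab('scene')['image']
def z(im,x,y,w=100,h=150): return cv2.resize(im[y:y+h,x:x+w],(400,600),interpolation=cv2.INTER_CUBIC)
cv2.imwrite('pics/z7.png',np.hstack([z(t,300,150),z(s,150,190)]))
```

```text
[ 0.5698 -0.2726  0.1457] [ 0.4059  0.7418 -0.0976] 0.1439366117119789
```

View pics/z7.png

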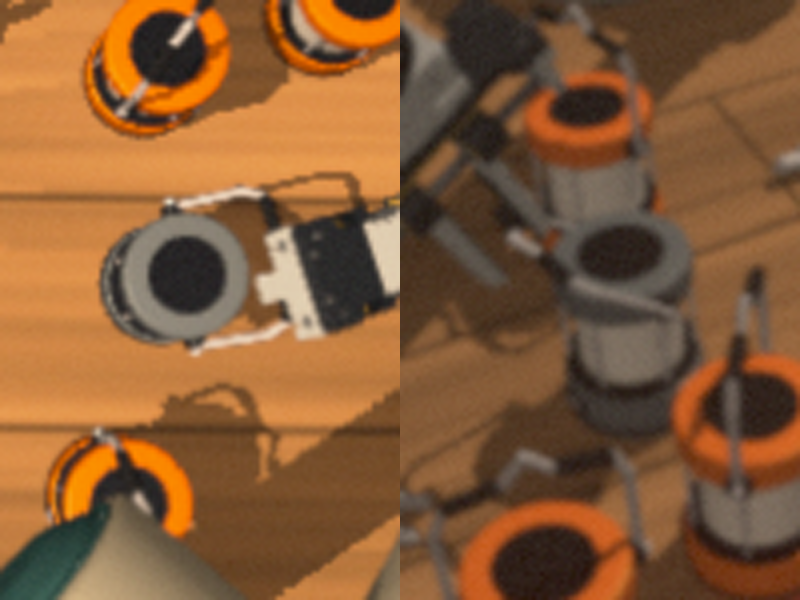

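The lantern is standing upright again, turned slightly: its ears are at tile (170,205) and (195,350). The bail is partly raised, with the kink at scene (178.6,250). I'll re-measure.

Run:
```python
from h import *
import h
t=last('top');s=last('scene')
c=plane(t,346.5,218.5,.122);e1=plane(t,342.3,201,.108);e2=plane(t,348.5,237.2,.108)
print(c,e1,e2,(e1+e2)/2,np.degrees(np.arctan2(*(e1-e2)[1::-1])))
print('sl_up',tri(t,(367.2,202.3),s,(186.9,254.4)))
h.P=np.r_[(c[:2]+((e1+e2)/2)[:2])/2,.108]
a=np.degrees(np.arctan2(*(e1-e2)[1::-1]))-90
for A2 in (a,-75):
  O2=az(A2);Y2=az(A2-90)
  for b in(1.5,1.4,1.3,1.2,1.1,1.0,.9,.8):
    k=h.P+.094*(O2*np.sin(b)+np.array([0,0,np.cos(b)])); u=h.P-Y2*.029+.078*(O2*np.sin(b)+np.array([0,0,np.cos(b)]))
    print(round(A2,1),b,proj(s,k)[0],'up',proj(s,u)[0],proj(t,u)[0])
```

```text
[ 0.5748 -0.2153  0.122 ] [ 0.6253 -0.2059  0.108 ] [ 0.5229 -0.2236  0.108 ] [ 0.5741 -0.2148  0.108 ] 9.789547215864854
sl_up (array([ 0.6154, -0.266 ,  0.167 ]), np.float64(0.00608505876021055))
-80.2 1.5 [171.1154 270.6627] up [182.9458 274.5526] [370.9549 204.4121]
-80.2 1.4 [170.953  267.5878] up [182.8581 271.9938] [371.3101 204.2043]
-80.2 1.3 [171.1429 264.3669] up [183.0609 269.3145] [371.3913 204.0407]
-80.2 1.2 [171.6878 261.0356] up [183.5553 266.5442] [371.1919 203.9239]
-80.2 1.1 [172.5858 257.6321] up [184.3385 263.7137] [370.7087 203.8561]
-80.2 1.0 [173.8299 254.1963] up [185.4042 260.8557] [369.9412 203.8388]
-80.2 0.9 [175.408  250.7694] up [186.7417 258.0033] [368.8927 203.8734]
-80.2 0.8 [177.3032 247.393 ] up [188.3368 255.1902] [367.5696 203.9602]
-75 1.5 [172.965  272.4695] up [185.4885 275.5703] [369.5139 202.1635]
-75 1.4 [172.7876 269.3661] up [185.3914 272.9897] [369.866  201.9703]
-75 1.3 [172.9448 266.0972] up [185.5685 270.2729] [369.9495 201.8459]
-75 1.2 [173.4395 262.6994] up [186.0208 267.4498] [369.7583 201.7931]
-75 1.1 [174.2697 259.2118] up [186.746  264.5524] [369.2887 201.8139]
-75 1.0 [175.4289 255.676 ] up [187.7378 261.6141] [368.5406 201.9094]
-75 0.9 [176.9054 252.1347] up [188.9861 258.6695] [367.5168 202.08  ]
-75 0.8 [178.6828 248.6314] up [190.4773 255.7535] [366.2238 202.3251]
```

Emit:
drive_tool --steps '[[[0, 0, -0.03], [0, 0, 0], 0.034], [[0, 0, -0.06], [0, 0, 0], 0.034], [[0, 0.04, -0.09], [7, 0, 0], 0.034], [[0, 0.07, -0.11], [14, 0, 0], 0.03], [[0, 0.1, -0.12], [20, 0, 0], 0.03], [[0, 0.1, -0.12], [20, 0, 0], 0.03], [[0, 0.1, -0.12], [20, 0, 0], 0.03]]'

```text
time: 8.3
eef_pos: [0.614, -0.4131, 0.1971]
tcp_rot: [-2.323, -0.357, 0.158]
ft_force: [-0.1, -1.4, -5.7]
grip_width: 0.318
grasp_force: 0.0
```

Run:
```python
from h import *
s=readout.state();print(s['eef_pos'],s['ft_force'])
t=grab('top')['image'];s=grab('scene')['image']
def z(im,x,y,w=66,h=100): return cv2.resize(im[y:y+h,x:x+w],(400,600),interpolation=cv2.INTER_CUBIC)
cv2.imwrite('pics/z8.png',np.hstack([z(t,325,175),z(s,160,215)]))
```

```text
[ 0.614  -0.4131  0.1971] [-0.1376 -1.3524 -5.7419]
```

View pics/z8.png

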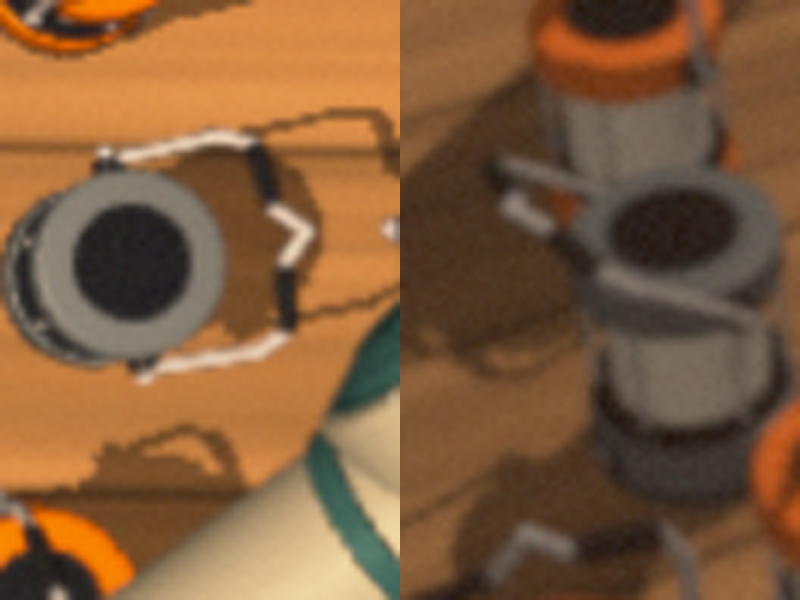

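The crop shows the bail clearly: top-view kink at (312,230) with sleeves at (262,172) and (287,298), and scene kink at (505,205). I'll triangulate these and plan the new insertion.

Run:
```python
from h import *
t=last('top');s=last('scene')
c=plane(t,346.0,218.25,.122);e1=plane(t,342.2,201.25,.108);e2=plane(t,348.5,237.1,.108)
m=(e1+e2)/2;d=e1-e2;a=np.degrees(np.arctan2(d[1],d[0]))-90
k=tri(t,(376,212.9),s,(176.9,248.8));u=tri(t,(367.8,203.3),s,(188.1,255.9));l=tri(t,(371.9,224.3),s,(175.2,242.9))
print(c,m,a);print(k,u,l)
d=u[0]-l[0];print('A from sleeves',np.degrees(np.arctan2(d[1],d[0]))-90,'mid',(u[0]+l[0])/2)
d=k[0]-m;print('A from kink',np.degrees(np.arctan2(d[1],d[0])),'b',np.arctan2(np.hypot(d[0],d[1]),d[2]),np.linalg.norm(d))
```

```text
[ 0.5755 -0.2138  0.122 ] [ 0.5739 -0.2146  0.108 ] -79.95909844242094
(array([ 0.5882, -0.2846,  0.1722]), np.float64(0.002156122854848763)) (array([ 0.6143, -0.2662,  0.1619]), np.float64(0.0005463463478066298)) (array([ 0.557 , -0.277 ,  0.1649]), np.float64(0.0017807365570819903))
A from sleeves -79.34095170248095 mid [ 0.5857 -0.2716  0.1634]
A from kink -78.45421018585667 b 0.8382594034195675 0.09602422684750875
```

```bash
python3 - <<'E'
import re
x=open('h.py').read().replace('P=np.array([.582,-.215,.108]); A=-72.','P=np.array([.5745,-.2145,.108]); A=-79.3')
x+='''
def cage(b,dep=.017):
    T=toolR(A,np.degrees(b)); return sleeve(b)+dep*T.as_matrix()[:,2],T
'''
open('h.py','w').write(x)
E
python3 - <<'E'
from h import *
print(readout.state()['eef_pos'],sleeve(.82))
for d in(-.08,-.04,.017): print(d,*cage(.82,d),*rel(*cage(.82,d)))
E
```

```text
[ 0.6133 -0.4077  0.2062] [ 0.5566 -0.2759  0.1612]
-0.08 [ 0.5675 -0.3334  0.2158] Rotation.from_matrix(array([[ 0.9826,  0.1267, -0.1357],
                            [ 0.1857, -0.6704,  0.7184],
                            [ 0.    , -0.7311, -0.6822]])) [-20.8 -66.4  53.7] [1.61 5.27 4.89]
-0.04 [ 0.562  -0.3047  0.1885] Rotation.from_matrix(array([[ 0.9826,  0.1267, -0.1357],
                            [ 0.1857, -0.6704,  0.7184],
                            [ 0.    , -0.7311, -0.6822]])) [-17.1 -67.3  93.5] [1.61 5.27 4.89]
0.017 [ 0.5543 -0.2637  0.1496] Rotation.from_matrix(array([[ 0.9826,  0.1267, -0.1357],
                            [ 0.1857, -0.6704,  0.7184],
                            [ 0.    , -0.7311, -0.6822]])) [-11.8 -68.7 150.3] [1.61 5.27 4.89]
```

Emit:
drive_tool --steps '[[[-0.01, -0.033, 0.02], [0.8, 2.6, 2.4], 0.032], [[-0.021, -0.066, 0.054], [1.6, 5.3, 4.9], 0.032], [[-0.021, -0.066, 0.054], [1.6, 5.3, 4.9], 0.032], [[-0.021, -0.066, 0.054], [1.6, 5.3, 4.9], 0.032], [[-0.021, -0.066, 0.054], [1.6, 5.3, 4.9], 0.032], [[-0.021, -0.066, 0.054], [1.6, 5.3, 4.9], 0.032]]'

```text
time: 8.9
eef_pos: [0.5672, -0.3303, 0.2261]
tcp_rot: [-2.326, -0.225, 0.085]
ft_force: [-0.1, 0.1, -0.2]
grip_width: 0.338
grasp_force: 0.0
```

Run:
```python
from h import *
for d in(-.08,.017): print(d,*rel(*cage(.82,d)))
```

```text
-0.08 [-0.4  9.6  4.8] [ 0.76 -0.19  0.46]
0.017 [ -0.7   8.3 101.8] [ 0.76 -0.19  0.46]
```

Emit:
drive_tool --steps '[[[0, 0.009, 0.004], [0, 0, 0], 0.032], [[0, 0.009, 0.004], [0, 0, 0], 0.032], [[0, 0.009, 0.004], [0, 0, 0], 0.032], [[0, 0.009, 0.004], [0, 0, 0], 0.032]]'

```text
time: 9.23
eef_pos: [0.5682, -0.3356, 0.2114]
tcp_rot: [-2.32, -0.221, 0.089]
ft_force: [0.2, 0.7, -0.2]
grip_width: 0.341
grasp_force: 0.0
```

Run:
```python
from h import *
for d in(-.08,.017): print(d,*rel(*cage(.82,d)))
```

```text
-0.08 [-0.3 -4.7 -1.3] [ 0.42 -0.11  0.23]
0.017 [-0.5 -5.5 95.7] [ 0.42 -0.11  0.23]
```

Emit:
drive_tool --steps '[[[0, -0.004, 0.02], [0.4, 0, 0], 0.032], [[0, -0.004, 0.04], [0.4, 0, 0], 0.032], [[0, -0.004, 0.04], [0.4, 0, 0], 0.032], [[0, -0.004, 0.04], [0.4, 0, 0], 0.032], [[0, -0.004, 0.04], [0.4, 0, 0], 0.032]]'

```text
time: 9.65
eef_pos: [0.5623, -0.3046, 0.1879]
tcp_rot: [-2.314, -0.221, 0.089]
ft_force: [0.1, -0.7, 0.1]
grip_width: 0.341
grasp_force: 0.0
```

Run:
```python
from h import *
for d in(.017,): print(d,*rel(*cage(.82,d)))
```

```text
0.017 [-0.4 -0.5 56.6] [ 0.07 -0.13  0.25]
```

Well aligned. I'll insert, then close to a tight cage.

Emit:
drive_tool --steps '[[[0, 0, 0.02], [0, 0, 0], 0.032], [[0, 0, 0.04], [0, 0, 0], 0.032], [[0, 0, 0.057], [0, 0, 0], 0.032], [[0, 0, 0.057], [0, 0, 0], 0.032], [[0, 0, 0.057], [0, 0, 0], 0.032], [[0, 0, 0.057], [0, 0, 0], 0.014], [[0, 0, 0.057], [0, 0, 0], 0.014], [[0, 0, 0.057], [0, 0, 0], 0.014], [[0, 0, 0.057], [0, 0, 0], 0.014]]'

```text
time: 10.4
eef_pos: [0.5545, -0.2636, 0.1491]
tcp_rot: [-2.314, -0.22, 0.089]
ft_force: [0.3, -0.3, -0.4]
grip_width: 0.153
grasp_force: 0.0
```

Run:
```python
from h import *
s=readout.state();print(s['grip_width']*.094,s['grasp_force'],s['ft_force'],s['q'])
print(*rel(*cage(.82)))
p0,R0=cage(.82)
for k in range(1,21): print(k,*rel(*cage(.82*(1-k/20)),p0,R0))
b=grab('scene');a=grab('top')
```

```text
0.014427113365781579 0.0 [ 0.278  -0.3001 -0.4397] [-0.8165  0.7465  1.1271  0.4416  1.9632  0.586 ]
[-0.2 -0.3 -0.4] [ 0.09 -0.16  0.24]
1 [-0.  -2.5  0.1] [-2.35 -0.    0.  ]
2 [-0.  -5.   0.2] [-4.7  0.  -0. ]
3 [-0.  -7.5  0.5] [-7.05  0.   -0.  ]
4 [ -0.  -10.    0.8] [-9.4  0.   0. ]
5 [  0.  -12.4   1.3] [-11.75   0.     0.  ]
6 [ -0.  -14.9   1.8] [-14.09   0.    -0.  ]
7 [ -0.  -17.3   2.5] [-16.44   0.     0.  ]
8 [ -0.  -19.7   3.3] [-18.79   0.    -0.  ]
9 [ -0.  -22.    4.1] [-21.14  -0.     0.  ]
10 [ -0.  -24.3   5.1] [-23.49  -0.    -0.  ]
11 [ -0.  -26.6   6.1] [-25.84   0.     0.  ]
12 [ -0.  -28.8   7.2] [-28.19   0.     0.  ]
13 [  0.  -31.    8.5] [-30.54   0.    -0.  ]
14 [ -0.  -33.1   9.8] [-32.89   0.     0.  ]
15 [ -0.  -35.2  11.2] [-35.24   0.     0.  ]
16 [ -0.  -37.2  12.7] [-37.59   0.    -0.  ]
17 [ -0.  -39.2  14.2] [-39.94   0.     0.  ]
18 [ -0.  -41.   15.9] [-42.28  -0.    -0.  ]
19 [ -0.  -42.9  17.6] [-44.63   0.    -0.  ]
20 [ -0.  -44.6  19.4] [-46.98   0.     0.  ]
```

Emit:
drive_tool --steps '[[[0, 0, 0], [0, 0, 0], 0.008], [[0, 0, 0], [0, 0, 0], 0.008], [[0, 0, 0], [0, 0, 0], 0.008]]'

```text
time: 10.75
eef_pos: [0.5542, -0.263, 0.1488]
tcp_rot: [-2.314, -0.22, 0.09]
ft_force: [0.6, -1.8, 0.6]
grip_width: 0.095
grasp_force: 30.0
```

The sleeve is between the pads. I'll loosen back to the cage and swing.

Emit:
drive_tool --steps '[[[0, 0, 0], [0, 0, 0], 0.014], [[0, -0.0025, 0], [-2.4, 0, 0], 0.014], [[0, -0.005, 0], [-4.7, 0, 0], 0.014], [[0, -0.0075, 0.0005], [-7, 0, 0], 0.014], [[0, -0.01, 0.001], [-9.4, 0, 0], 0.014], [[0, -0.0125, 0.0015], [-11.8, 0, 0], 0.014], [[0, -0.015, 0.002], [-14.1, 0, 0], 0.014], [[0, -0.0175, 0.0025], [-16.4, 0, 0], 0.014], [[0, -0.02, 0.0035], [-18.8, 0, 0], 0.014], [[0, -0.022, 0.004], [-21.1, 0, 0], 0.014]]'

```text
time: 11.58
eef_pos: [0.5507, -0.245, 0.1623]
tcp_rot: [-2.681, -0.254, 0.052]
ft_force: [-0.0, -0.3, 0.0]
grip_width: 0.148
grasp_force: 0.3
```

Emit:
drive_tool --steps '[[[0, 0, 0], [0, 0, 0], 0.014], [[0, 0, 0], [0, 0, 0], 0.014]]'

```text
time: 11.75
eef_pos: [0.5508, -0.2444, 0.1628]
tcp_rot: [-2.679, -0.256, 0.052]
ft_force: [0.1, 0.7, -0.4]
grip_width: 0.149
grasp_force: 0.0
```

```bash
cat >> h.py <<'E'
def capc(f):   # dark disc of the lantern's cap in the scene view: centroid near last place
    im=cv2.cvtColor(f['image'],cv2.COLOR_BGR2GRAY)[225:270,180:300]
    n,l,st,ce=cv2.connectedComponentsWithStats((im<55).astype(np.uint8))
    return [(st[i,4],*(ce[i]+[180,225]).round(1)) for i in range(1,n) if st[i,4]>60]
E
python3 - <<'E'
from h import *
print('before',capc(last('scene')));print('now',capc(grab('scene')))
s=readout.state();print(s['grasp_force'],s['ft_force'],s['q'])
print(*rel(*cage(.82*(1-9/20))))
for k in range(10,21): print(k,*rel(*cage(.82*(1-k/20))))
E
```

```text
before [(np.int32(216), np.float64(204.5), np.float64(252.8)), (np.int32(67), np.float64(186.6), np.float64(260.6))]
now [(np.int32(207), np.float64(201.8), np.float64(250.9))]
0.0 [ 0.7994 -0.764  -1.1131] [-0.715   0.5296  1.3018  0.2782  1.6684  0.6433]
[ 0.   0.7 -1.1] [-0.06 -0.18  0.19]
10 [ 0.  -1.8 -1. ] [-2.41 -0.18  0.19]
11 [ 0.  -4.3 -0.9] [-4.76 -0.19  0.18]
12 [ 0.  -6.8 -0.6] [-7.11 -0.19  0.18]
13 [ 0.  -9.3 -0.2] [-9.46 -0.19  0.18]
14 [  0.  -11.7   0.2] [-11.81  -0.2    0.17]
15 [  0.1 -14.2   0.8] [-14.16  -0.2    0.17]
16 [  0.1 -16.6   1.4] [-16.5   -0.2    0.16]
17 [  0.1 -19.    2.2] [-18.85  -0.21   0.16]
18 [  0.1 -21.3   3.1] [-21.2   -0.21   0.16]
19 [  0.1 -23.6   4. ] [-23.55  -0.21   0.15]
20 [  0.1 -25.9   5.1] [-25.9   -0.22   0.15]
```

Emit:
drive_tool --steps '[[[0, -0.002, -0.001], [-2.4, 0, 0], 0.014], [[0, -0.0045, -0.001], [-4.8, 0, 0], 0.014], [[0, -0.007, -0.0005], [-7.1, -0.2, 0.2], 0.014], [[0, -0.0095, 0], [-9.5, -0.2, 0.2], 0.014], [[0, -0.012, 0], [-11.8, -0.2, 0.2], 0.014], [[0, -0.014, 0.001], [-14.2, -0.2, 0.2], 0.014], [[0, -0.0165, 0.0015], [-16.5, -0.2, 0.2], 0.014], [[0, -0.019, 0.002], [-18.9, -0.2, 0.2], 0.014], [[0, -0.0215, 0.003], [-21.2, -0.2, 0.2], 0.014], [[0, -0.026, 0.005], [-25.9, -0.2, 0.2], 0.014]]'

```text
time: 12.63
eef_pos: [0.5466, -0.2228, 0.1679]
tcp_rot: [3.125, 0.286, -0.001]
ft_force: [-0.6, -0.9, -0.5]
grip_width: 0.148
grasp_force: 0.2
```

Emit:
drive_tool --steps '[[[0, 0, 0], [0, 0, 0], 0.014], [[0, 0, 0], [0, 0, 0], 0.014], [[0, 0, 0], [0, 0, 0], 0.014]]'

```text
time: 12.88
eef_pos: [0.5462, -0.2206, 0.1686]
tcp_rot: [-3.127, -0.29, 0.001]
ft_force: [0.0, 0.1, -0.0]
grip_width: 0.15
grasp_force: 0.0
```

Run:
```python
from h import *
f=grab('scene');grab('top');print('now',capc(f))
print('exp cap',proj(f,P+[0,0,.014]),'kink',proj(f,P+[0,0,.094]),'sleeve up',proj(f,P-.029*Y+[0,0,.078]))
# print a coarse ASCII of area around kink
g=cv2.cvtColor(f['image'],cv2.COLOR_BGR2GRAY)[205:272:2,175:235:1]
ch=' .:-=+*#%@'
for r in g: print(''.join(ch[min(9,int(v)//20)] for v in r))
s=readout.state();print(s['grasp_force'],s['ft_force'],s['eef_pos'])
print(*rel(*cage(0)))
```

```text
now [(np.int32(306), np.float64(198.8), np.float64(255.1))]
exp cap [[204.0244 252.282 ]] kink [[200.6899 226.694 ]] sleeve up [[207.983  237.6611]]
==--::::::::......::-=====----===-----:-----==++++++++++++++
::::--=-=--::::::::--======----===---:----=+++++++++++++++++
-===++++===---=====::--===++++++==-----==+++++++++++++++++++
++++++++==========-:.:-======++++=====+++++++++++++++++++++=
+++++++++=======-:....--==-::--===+++++++++++++++++=======++
++++===+++======-:....:-==--:.:-==+++++++++++===========++++
++==--=+++======-::...:-===-::-==+++++========+++++++====+++
==----=+++=======-:...:-===--==++++++===++++++++++++++======
------==+++======--::.:--==++*++++=====+++++++++++==========
--------===========--:.:-==+++++===--==++++=================
-----------======--:...:-======-:----=======================
------:----=======-:...:-===---:::-=========================
::::::::---=======--::::-====------=====+===================
:::::::-----=======-------=========+========================
:-:---:----==========++====++=================++=+==+====++=
:-::-:-----===++====++++++++=-:::-==
[... 531 characters left out ...]
::.......:.........:--===========+++++++++
:::::::-:::::::::::...................:-=========+++++++++++
::-:::::-::-:::::::::...............:--========-=+++++++++++
:-::--:---::::::::::::::::::::::::--=========---=+++++++++++
:-:--::---::::::::::::---==================-::--==+++++=+=++
:-:--:-::-::::::::::--================-==---:--===++++++++++
-:-:::::::::::::::::----------------::::---:--==++++++++++++
::::::::::::::---::::::::-::--:--:-::::::========+++++++++++
:::::::::---------------:-:::::-::::---:--==+=====+++==++==+
::---:----------========-============+=====++=---===+=++++++
0.23316285107284784 [-0.0724 -0.3077  0.0393] [ 0.5462 -0.2211  0.1685]
[ 0.  -1.2 -0.5] [-0.05  0.02 -0.15]
```

The cap dark disc is at (204,252) and the far sleeve at (209,238). Both match the model with the lantern standing plumb and the bail upright. Now I'll grip.

Emit:
drive_tool --steps '[[[0, -0.001, 0], [0, 0, 0], 0.014], [[0, -0.001, 0], [0, 0, 0], 0.0], [[0, -0.001, 0], [0, 0, 0], 0.0], [[0, -0.001, 0], [0, 0, 0], 0.0], [[0, -0.001, 0], [0, 0, 0], 0.0], [[0, -0.001, -0.003], [0, 0, 0], 0.0], [[0, -0.001, -0.006], [0, 0, 0], 0.0], [[0, -0.001, -0.009], [0, 0, 0], 0.0], [[0, -0.001, -0.012], [0, 0, 0], 0.0], [[0, -0.001, -0.015], [0, 0, 0], 0.0]]'

```text
time: 13.82
eef_pos: [0.5457, -0.2189, 0.184]
tcp_rot: [3.128, 0.291, -0.0]
ft_force: [0.6, 0.1, -5.7]
grip_width: 0.097
grasp_force: 30.0
```

Run:
```python
from h import *
f=grab('scene');print(capc(f),proj(f,P+[0,0,.014+.015]))
s=readout.state();print(s['grasp_force'],s['ft_force'],s['torque'],s['eef_pos'])
print(*rel(*cage(0)))
g=cv2.cvtColor(f['image'],cv2.COLOR_BGR2GRAY)[205:310:2,175:240:1]
ch=' .:-=+*#%@'
for r in g: print(''.join(ch[min(9,int(v)//20)] for v in r))
```

```text
[(np.int32(307), np.float64(198.7), np.float64(248.9))] [[203.4167 247.6625]]
29.99900221824646 [-0.1262 -0.3456 -5.5246] [-0.0261  0.0837 -0.0111] [ 0.5462 -0.219   0.1849]
[-0.3  0.8 15.9] [ 0.07 -0.06 -0.06]
+++++++==========-:.:-===--:--===--:--------==+++++++++++++++++++
++++++++=========-:.:--===-----===-------==++++++++++++++++++++++
+++++++++========-:..:-===+++++===-----=+++++++++++++++++++++++++
+++++++++=========-:.:-======+++======+++++++++++++++++++=+=====+
+++++++++++======-::.:-===-::--==++++++++++++++++++=======+++++++
+++====++++=======-:.:--==-::.:-==+++++++++++==========++++++++++
+==---=+++++======-:.::-==-:::-==+++++=+======+++++++=====+++++==
=-----=++*++======-:..:-===--=+++=++=====+++++++++++++===========
------==++++======--:.:--==++++++======+++++++++++===============
-----:--==++=======-:.::-==+++++===-===+++++=====================
-----------========--::--=====--:----==+======================-==
-----:---------=====------====-:::-=============================-
:::::::---------===--------===-:::-=====+========================
:::::::-----=======---======--:
[... 1908 characters left out ...]
::::::::::::::::::-=++++=-:...:-==-:....
======-----:---:-::::::::::::::::::::.::::-=+++++=:....:-==-::...
----------:-:---:-::::::::::::::::::::::::-=++++=-::...:-==-:....
-:----::-:-:------:----:--::::::::::::----==+++==---::.:----::...
-:--::---:---------:------:::-::-:::---======++==-====-:----:....
:-:-------------:::-:-:-:::::::::-:--===++==-=====+++++====------
--:---------:::-:-::::::::::------==========----=+++***++===+++++
----=++++=---:::::::::.:..::-===============-----==+++++++=+++***
:--====++++++-:............:-=+++=============-------=======+++++
-====-----===-:......::::--=====++========++++==----------====-=-
===---:--:---:::::::::--=====-======++++++++++===------------::--
```

The lantern is borne at 5.5 N, and the cap is where a straight lift would put it. I'll lift on.

Emit:
drive_tool --steps '[[[0, 0, -0.008], [0, 0, 0], 0.0], [[0, 0, -0.02], [0, 0, 0], 0.0], [[0, 0, -0.035], [0, 0, 0], 0.0], [[0, 0, -0.05], [0, 0, 0], 0.0], [[0, 0, -0.065], [0, 0, 0], 0.0], [[0, 0, -0.08], [0, 0, 0], 0.0], [[0, 0, -0.09], [0, 0, 0], 0.0], [[0, 0, -0.095], [0, 0, 0], 0.0], [[0, 0, -0.095], [0, 0, 0], 0.0], [[0, 0, -0.095], [0, 0, 0], 0.0]]'

```text
time: 14.7
eef_pos: [0.5456, -0.2189, 0.2787]
tcp_rot: [3.128, 0.291, -0.0]
ft_force: [0.4, -0.1, -5.7]
grip_width: 0.097
grasp_force: 30.0
```

```bash
cat >> h.py <<'E'
def asc(f,x,y,w,h,sy=2,sx=1):
    g=cv2.cvtColor(f['image'],cv2.COLOR_BGR2GRAY)[y:y+h:sy,x:x+w:sx]
    for r in g: print(''.join(' .:-=+*#%@'[min(9,int(v)//20)] for v in r))
E
python3 - <<'E'
from h import *
f=grab('scene');t=grab('top')
s=readout.state();print(s['grasp_force'],s['ft_force'],s['torque'],s['eef_pos'],s['q'])
L=s['eef_pos']+[0,0,.017]-Y*.029
print('exp cap',proj(f,L-[0,0,.064]),'base bottom',proj(f,L-[0,0,.186]),'base edges',proj(f,np.array([L-[0,0,.186]+.046*az(a) for a in range(0,360,45)])).round(0).tolist())
asc(f,165,195,70,100)
E
```

```text
29.99869555234909 [-1.1119 -0.4706 -6.5279] [-0.0685  0.1711 -0.0479] [ 0.5451 -0.2187  0.2778] [-0.4996  0.2659  1.3425 -0.0006  1.5352  0.8858]
exp cap [[199.7629 216.535 ]] base bottom [[204.8545 255.9147]] base edges [[212.0, 267.0], [222.0, 259.0], [221.0, 250.0], [212.0, 245.0], [198.0, 246.0], [188.0, 253.0], [188.0, 262.0], [198.0, 268.0]]
------:--------------==========+++=====------::::::-::::-::------===+=
-:---------------==========+++++=--:::::::::---:-::-----------==++++++
======--===========+====++++++==-:......:::::-----:::---:---==++++++++
========+++++++++=======++++++==-:::....:::::--:----------==++++++++++
=+=+++++++++++++++=======++==-----:::::..:::----::-:---==+++++++++++++
++++++++++++++++++========-----------------==--:-----=++++++++++++++++
++++++++++++++++++=======----=================----=+++++++++++++++++++
+++++++++++++++++++===-==========------==========+++++++++++++++++++++
++++++++++++++++++=========--::::.:....:::--=====++++++++++++++++++++=
++++++++++++++==-----===--::...:...........:-=======+++++++++=======++
++++++++++++=---:-:::--:::..............
[... 2099 characters left out ...]
-=================+=====++=++++++++=+=++====++==++++++++++=::
+++++===--------========+++==++=+++++=+++++======++++++++++++++++==-:.
++++=+================+++++=+++++=++=+=====+++++++++++++++++++++++=:::
===========+=====+===+++++=++++++==+=====+++++++++++++++++++++++++-:::
============++=++++++++=++==+====+++++++++++++++++++++++++++++++=-::::
======+=====+++=++===+=======++++++++++++++++++++++++++++++++++=::--=-
==++++++++=+++++=========+++++++++++++++++++++++++++++++++*++=-:.:-==-
+++++==+=+=======----=---======++++++++++++++++++++++++++++=-:...:-==-
+++===+====-----::--:------------==++++++++++++++++++++++++=-:...:-==-
========----:-:::--::---:--:--:-:--=++++++++++++++++++++++=-::...:-==-
```

The lantern hangs straight: cap dark disc at about (200,217) against an expected (199.8,216.5). While the view is free, I'll refine the rod line and the hook tip.

Run:
```python
from h import *
t=last('top');f=last('scene')
im=t['image'].astype(float); w=np.clip(im[:,:,0]-0.62*im[:,:,2],0,None) # blue vs red: rod grey, wood not
for v in range(140,226,4):
    r=w[v,140:182].copy(); u=140+np.argmax(r); sl=slice(max(u-3,0),u+4); ww=w[v,sl]; uc=(np.arange(sl.start,sl.stop)*ww).sum()/ww.sum()
    print(v,round(uc,1),round(r.max()),plane(t,uc,v,.294)[:2],end=' | ')
print()
asc(t,140,206,20,18,1)
print(); asc(f,355,135,70,50,1)
```

```text
140 169.0 29 [0.7481 0.2458] | 144 169.8 26 [0.7382 0.2434] | 148 167.9 38 [0.7283 0.2478] | 152 166.8 34 [0.7185 0.2501] | 156 165.6 40 [0.7087 0.2525] | 160 164.2 40 [0.6988 0.2555] | 164 163.1 39 [0.6891 0.258 ] | 168 161.8 44 [0.6793 0.2607] | 172 160.7 38 [0.6695 0.2629] | 176 159.6 41 [0.6598 0.2653] | 180 158.2 42 [0.6501 0.2682] | 184 157.1 42 [0.6404 0.2706] | 188 155.8 45 [0.6307 0.2733] | 192 155.1 40 [0.621  0.2746] | 196 154.7 42 [0.6114 0.2753] | 200 155.1 25 [0.6018 0.274 ] | 204 155.0 29 [0.5922 0.2737] | 208 154.2 56 [0.5826 0.2753] | 212 153.1 29 [0.5731 0.2778] | 216 151.0 23 [0.5634 0.2825] | 220 139.2 77 [0.5535 0.3106] | 224 140.6 76 [0.544  0.3067] | 
#####*+*#####%@@#*##
#####*++#####@@@*###
#####*+*####%@@%*###
#####*+*####%@@%*###
#%###*+*##%%%@@#*###
#####*+*##%%@@%*####
+*###*+*#%#%@@#*##%#
===+**+*###%@%*#####
=====+=*##%%#**#####
+====--*##%%*+*#####
*+===--+##%*++######
@*===--+%*+++*######
@%+==--*@*==+#######
@@*+=--%@#++*#######
@@#+=--*@#*#########
@@%*=--=+*##########
@@@*+---=*##########
@@@#+-:-==##########

++=----:::-::::::::------====-----::::
[... 2811 characters left out ...]
++++++++++++++++++++++++++++===-:::::-------=+++=:.:-=++==---
++++=+++++++=+=+++++=+=+++++++++++++====-:::::::::-:-+***=-::-=+++===-
++++=++++=+==++++=++++++++=+==+++=+++++=-:::::::::::-++++=-:.-=+++++==
+=+++=+=+++++++++++++=+++++++++++++++++=-:.:::::::::-====-:.:-=+++++==
++++++++++++++++=+++++++++++==+=++=++++=-:::::::::---===--:.:-=++=====
+++=+=+=++++++++++==++++=++=+++++++++++=-:::::::--====+==--:-==+=++=++
==++++++++++++++++++=+++=+++++++++++++==::.:::::-=++=+++=========+==+=
+++++++++=++++++++++++++=+++++++++++++==::::::::-=++++++=====+++++====
+++++++=++++===+++++++++++++++++++++++=-::::::::--=++==++==++========+
+++=++++=++=++++==+++++++++++++++++++++=-::::::::--====++=++=+====++++
```

```bash
cat >> h.py <<'E'
SEAT=np.array([.582,.286,.260]); D=-14.7
E
python3 - <<'E'
from h import *
t=last('top');f=last('scene')
d=az(D)
pts=np.array([SEAT+x*d+[0,0,z] for x,z in[(-.026,.024),(-.022,.008),(-.015,.002),(0,0),(.022,.012),(.048,.034)]])
print(proj(f,pts).tolist(),proj(t,pts).tolist())
# goal tool poses: kink above hook
s=readout.state();Yh=az(D-90)
for back,zt in[(.07,.311),(0,.311),(0,.270)]:
    top=SEAT-back*d; top[2]=zt
    p=top+Yh*.029+[0,0,-.033]; print(back,zt,p,*rel(p,toolR(D)), np.hypot(p[0],p[1]))
print(s['eef_pos'],np.hypot(*s['eef_pos'][:2]))
E
```

```text
[[364.4025325969402, 146.38062496004957], [364.3620070574459, 152.08483032884578], [365.18272978647883, 155.068425848296], [367.4099868733405, 158.07426451773594], [371.42279174859436, 157.77985166994296], [376.7636165046745, 154.8113505971412]] [[147.92055685809135, 218.9465739085108], [150.29985856007124, 217.75977980050016], [151.80878067326717, 215.17391450953838], [153.7705705828647, 209.38280050805957], [154.97606447750246, 200.32164628408393], [155.55971359002717, 188.9412488444191]]
0.07 0.311 [0.5069 0.2757 0.278 ] [  53.7 -492.9    0.1] [ -0.11   0.07 -64.67] 0.5770594431638271
0 0.311 [0.5746 0.2579 0.278 ] [ 117. -463.   -0.] [ -0.11   0.07 -64.67] 0.6298810279247574
0 0.27 [0.5746 0.2579 0.237 ] [ 117. -463.   41.] [ -0.11   0.07 -64.67] 0.6298810279247574
[ 0.5451 -0.2187  0.2778] 0.5873056078664822
```

Emit:
drive_tool --steps '[[[0.0003, -0.003, 0], [0, 0, -0.4], 0.0], [[0.001, -0.01, 0], [0, 0, -1.3], 0.0], [[0.0022, -0.021, 0], [0, 0, -2.7], 0.0], [[0.004, -0.036, 0], [0, 0, -4.7], 0.0], [[0.006, -0.054, 0], [0, 0, -7], 0.0], [[0.008, -0.074, 0], [0, 0, -9.7], 0.0], [[0.0105, -0.096, 0], [0, 0, -12.6], 0.0], [[0.013, -0.119, 0], [0, 0, -15.6], 0.0], [[0.0155, -0.142, 0], [0, 0, -18.6], 0.0], [[0.018, -0.165, 0], [0, 0, -21.6], 0.0]]'

```text
time: 15.63
eef_pos: [0.5321, -0.0507, 0.279]
tcp_rot: [-3.015, -0.88, -0.0]
ft_force: [0.3, -1.2, -5.8]
grip_width: 0.092
grasp_force: 30.0
```

```bash
cat >> h.py <<'E'
def goal(back,zt,lat=0):
    top=SEAT-back*az(D)+lat*az(D+90); top[2]=zt
    return top+az(D-90)*.029+[0,0,-.033], toolR(D)
E
python3 - <<'E'
from h import *
s=readout.state();print(s['eef_pos'],s['joint_velocities'])
# commanded pose estimate
R0=toolR(A);p0=np.array([.5451,-.2187,.278])+R0.apply([.018,-.165,0])
print(rel(*goal(.07,.311),p0,toolR(A+21.6)))
E
```

```text
[ 0.5321 -0.0507  0.279 ] [ 0.4976 -0.0811  0.106  -0.0009 -0.0277 -0.1331]
(array([ 154.5, -291.5,    0. ]), array([  0.,   0., -43.]))
```

Emit:
drive_tool --steps '[[[0.01, -0.019, 0], [0, 0, -2.8], 0.0], [[0.02, -0.037, 0], [0, 0, -5.5], 0.0], [[0.03, -0.056, 0], [0, 0, -8.2], 0.0], [[0.04, -0.075, 0], [0, 0, -11], 0.0], [[0.05, -0.094, 0], [0, 0, -13.8], 0.0], [[0.06, -0.113, 0], [0, 0, -16.6], 0.0], [[0.07, -0.132, 0], [0, 0, -19.4], 0.0], [[0.08, -0.151, 0], [0, 0, -22.2], 0.0], [[0.09, -0.17, 0], [0, 0, -25], 0.0], [[0.1, -0.189, 0], [0, 0, -27.8], 0.0]]'

```text
time: 16.47
eef_pos: [0.5153, 0.1621, 0.2789]
tcp_rot: [-2.716, -1.579, -0.0]
ft_force: [-1.1, -0.8, -5.9]
grip_width: 0.095
grasp_force: 30.0
```

Run:
```python
from h import *
R0=toolR(A);p0=np.array([.5451,-.2187,.278])+R0.apply([.018,-.165,0]);R1=toolR(A+21.6)
p1=p0+R1.apply([.1,-.189,0]); g=goal(.07,.311)
print(readout.state()['eef_pos'],p1,rel(*g,p1,toolR(A+21.6+27.8)))
```

```text
[0.5153 0.1621 0.2789] [0.5157 0.16   0.278 ] (array([ 96. , -65.3,   0. ]), array([  0. ,   0. , -15.2]))
```

Emit:
drive_tool --steps '[[[0.015, -0.01, 0], [0, 0, -2.4], 0.0], [[0.03, -0.0205, 0], [0, 0, -4.8], 0.0], [[0.045, -0.0305, 0], [0, 0, -7.1], 0.0], [[0.059, -0.04, 0], [0, 0, -9.3], 0.0], [[0.072, -0.049, 0], [0, 0, -11.4], 0.0], [[0.083, -0.0565, 0], [0, 0, -13.1], 0.0], [[0.091, -0.062, 0], [0, 0, -14.4], 0.0], [[0.096, -0.065, 0], [0, 0, -15.2], 0.0], [[0.096, -0.065, 0], [0, 0, -15.2], 0.0], [[0.096, -0.065, 0], [0, 0, -15.2], 0.0]]'

```text
time: 17.3
eef_pos: [0.5084, 0.2752, 0.2786]
tcp_rot: [2.487, 1.917, -0.001]
ft_force: [0.5, 0.6, -4.5]
grip_width: 0.097
grasp_force: 30.0
```

Run:
```python
from h import *
f=grab('scene');t=grab('top');s=readout.state();print(s['eef_pos'],s['ft_force'],s['torque'])
print(rel(*goal(.07,.311)),rel(*goal(0,.311)))
L=s['eef_pos']+[0,0,.017]+az(D+90)*.029
print('exp cap',proj(f,L-[0,0,.064]),proj(t,L-[0,0,.064]),'kink',proj(f,L+[0,0,.016]),proj(t,L+[0,0,.016]),'base edges',proj(f,np.array([L-[0,0,.186]+.046*az(a) for a in range(0,360,45)])).round(0).tolist())
print('other sleeve',proj(f,L+az(D+90)*.029),proj(t,L+az(D+90)*.029))
asc(f,325,135,60,90); print(); asc(t,130,200,50,45,1)
```

```text
[0.5086 0.2744 0.2786] [-0.0268 -0.6666 -5.4954] [-0.274  -0.0359 -0.0446]
(array([ 0.9, -1.9,  0.6]), array([ 0.03,  0.1 , -0.12])) (array([ 1. , 68.1,  0.6]), array([ 0.03,  0.1 , -0.12]))
exp cap [[355.9827 156.3403]] [[149.6014 236.2917]] kink [[358.8771 131.464 ]] [[139.7178 235.6988]] base edges [[361.0, 198.0], [367.0, 193.0], [363.0, 187.0], [353.0, 184.0], [343.0, 185.0], [337.0, 189.0], [340.0, 195.0], [350.0, 199.0]]
other sleeve [[367.3551 135.5798]] [[130.3237 232.5224]]
++=++++++++++++++++==-:-==========---=--::::::::--:----===--
+++++++++++++++++++=-::-========++===--:.......::-:::::-----
+++++++++++++++++++=-:--======++++++++==-::::::----:::::::::
++++++++++++++++++==----=====++++++++++++==-----=--:::::::::
+++++++++++++++++=====-======++++++++++++++===----::::::::::
++++++++++++++++===+++===++++++++++++++++========-------=---
+++++++++++++++====++++++++++++=========++++=+===++++++++++=
+++++++++++++++==++++++============+++===+++++==++++++++++++
++++++++++++++===================+++++==++++++==++++++++++++
++++++=+++=============-----------======+++++===++++++++++++
+
[... 3729 characters left out ...]
..  ........:::::-=+**++=--==-...:-::
----=---===-:..............:..:+#%###*--=+=:...:::
--------===-:..  .::. ...:....:+#%%%#*=--+=-...:-:
:-------===-:.. ..--..........:+#%%%#*=:-=+=:..:-:
:------====-:..  .:-..........:=*%%%##+--=+=:...::
:--------===:..  .:-.........:-=*%%%%#+--=+=-...::
:--------===-:. ..::.........:-=*%%%%#+--=+=-...:-
:-------====-:. ...:..:......:-=*%%%%#+--=++-...:-
:--------===-:... ...::::....:-=#%%%%#+-:-==-...:-
:--------===::. . . .:--:....:==*####*+:..:-:...::
:-------===-:...  ...:--:....-=+++***+=-::::::.:-:
:-------===-:.... ..:---:...:-+*++++====--==--::::
:-----===+=-:.. . .::--:------+###**+=====**--::-:
---=---====-:. .. .:-----====+#%%%%#*=----**-..:::
```

The lantern hangs within about 2° of plumb at the staging point, with the cap dark disc at about (355,157) against an expected (356,156). I'll move over the hook tip.

Emit:
drive_tool --steps '[[[0.001, 0.004, 0], [0, 0, 0], 0.0], [[0.001, 0.012, 0], [0, 0, 0], 0.0], [[0.001, 0.022, 0], [0, 0, 0], 0.0], [[0.001, 0.033, 0], [0, 0, 0], 0.0], [[0.001, 0.044, 0], [0, 0, 0], 0.0], [[0.001, 0.054, 0], [0, 0, 0], 0.0], [[0.001, 0.062, 0], [0, 0, 0], 0.0], [[0.001, 0.068, 0], [0, 0, 0], 0.0], [[0.001, 0.069, 0], [0, 0, 0], 0.0], [[0.001, 0.069, 0], [0, 0, 0], 0.0]]'

```text
time: 18.23
eef_pos: [0.5759, 0.2585, 0.2783]
tcp_rot: [2.489, 1.917, -0.001]
ft_force: [-0.4, -0.3, -5.1]
grip_width: 0.097
grasp_force: 30.0
```

Emit:
drive_tool --steps '[[[0, 0, 0], [0, 0, 0], 0.0], [[0, 0, 0], [0, 0, 0], 0.0], [[0, 0, 0], [0, 0, 0], 0.0]]'

```text
time: 18.48
eef_pos: [0.5749, 0.2589, 0.2788]
tcp_rot: [2.488, 1.918, -0.0]
ft_force: [-0.1, 0.1, -6.0]
grip_width: 0.094
grasp_force: 30.0
```

Run:
```python
from h import *
f=grab('scene');s=readout.state();print(s['eef_pos'],s['ft_force'],s['torque'])
print(rel(*goal(0,.270)))
L=s['eef_pos']+[0,0,.017]+az(D+90)*.029
print('exp cap',proj(f,L-[0,0,.064]),'kink',proj(f,L+[0,0,.016]),'far sleeve',proj(f,L+az(D+90)*.029),'tip',proj(f,SEAT-.026*az(D)+[0,0,.024]),'seat',proj(f,SEAT))
asc(f,345,115,55,50,1)
```

```text
[0.575  0.2589 0.2789] [-0.1612  0.0138 -5.5073] [-0.1423 -0.0221 -0.0505]
(array([-1. , -0.1, 41.9]), array([ 0.02,  0.02, -0.05]))
exp cap [[366.5724 166.8479]] kink [[370.0265 141.1892]] far sleeve [[378.7144 145.3703]] tip [[364.4025 146.3806]] seat [[367.41   158.0743]]
--::...::.. ...............:..........:..::::::::::::::
---:...::................:.............::::::.:::::::::
----::.:......:::.........:..:....:....:::::..:::::::::
-:---:::.  ..:::::...............:.............::::::::
:-----::.....:::::...........................::::::::::
-------::. .::::::....................::::::::--:::::::
-:-----::...:::::..:::......:::::::::---------=--::::::
---:-:::::...:::.:.:--::::-----------==========--::::::
::::::::-::.::::::::-----=-===================---::::::
:::::-:::::::----:::--=======================---:-:::::
::-:::::::----==-----========================--::::::::
::-::-:-:::--===-----===================---==--::::::::
--:::::::::--==========--================--==-:::::::::
---::::::::--==========---===================-::-::::::
==--:::::::------======--===============
[... 1275 characters left out ...]
+++++++++++==+++++++==--:---
++++++==============+*++++++++++++++++==++++++++==-----
+++++++===++========+***+++++++++**+++==++++++++=------
++++++==+++++++=++++++**+++=====+****+==++++++==-------
++++++===+++++++++++++**++=======+***++=++++*+=--------
++++++==+++++++++++++++*++========+**+++++++++==-------
++++++==+++++++++++++++++====++++==++*++++*++++==------
++++++==++++++++++++++======+++++++++***+++++++++=---::
++++++==++++++++++++++=====++++++++==+****++++++++==--:
++++++==++++++++++++++++=++++*++*+++==+****+++++++==---
+++++===++++=============+++++++*+++===+***+++++=======
+++++=========--------====+++++++++++===+***+===++++++=
+++++=======--:::::::::---==++++++++=====+**++==++++++=
```

The far sleeve is at (379,146), as expected. Now lowering.

Emit:
drive_tool --steps '[[[-0.001, 0, 0.003], [0, 0, 0], 0.0], [[-0.001, 0, 0.008], [0, 0, 0], 0.0], [[-0.001, 0, 0.013], [0, 0, 0], 0.0], [[-0.001, 0, 0.018], [0, 0, 0], 0.0], [[-0.001, 0, 0.023], [0, 0, 0], 0.0], [[-0.001, 0, 0.028], [0, 0, 0], 0.0], [[-0.001, 0, 0.032], [0, 0, 0], 0.0], [[-0.001, 0, 0.035], [0, 0, 0], 0.0], [[-0.001, 0, 0.036], [0, 0, 0], 0.0], [[-0.001, 0, 0.036], [0, 0, 0], 0.0]]'

```text
time: 19.37
eef_pos: [0.5751, 0.2577, 0.2423]
tcp_rot: [2.488, 1.917, -0.001]
ft_force: [-0.8, -0.2, -5.8]
grip_width: 0.096
grasp_force: 30.0
```

Emit:
drive_tool --steps '[[[0, 0, 0.001], [0, 0, 0], 0.0], [[0, 0, 0.002], [0, 0, 0], 0.0], [[0, 0, 0.002], [0, 0, 0], 0.0], [[0, 0, 0.002], [0, 0, 0], 0.0]]'

```text
time: 19.7
eef_pos: [0.5753, 0.2577, 0.2408]
tcp_rot: [2.488, 1.917, 0.0]
ft_force: [0.7, -0.5, -5.2]
grip_width: 0.095
grasp_force: 30.0
```

Emit:
drive_tool --steps '[[[0, 0, 0.001], [0, 0, 0], 0.0], [[0, 0, 0.002], [0, 0, 0], 0.0], [[0, 0, 0.002], [0, 0, 0], 0.0], [[0, 0, 0.002], [0, 0, 0], 0.0]]'

```text
time: 20.03
eef_pos: [0.5754, 0.2575, 0.2393]
tcp_rot: [2.488, 1.916, 0.001]
ft_force: [-1.6, -1.3, -1.3]
grip_width: 0.096
grasp_force: 30.0
```

Emit:
drive_tool --steps '[[[0, 0, 0.001], [0, 0, 0], 0.0], [[0, 0, 0.002], [0, 0, 0], 0.0], [[0, 0, 0.002], [0, 0, 0], 0.0], [[0, 0, 0.002], [0, 0, 0], 0.0]]'

```text
time: 20.37
eef_pos: [0.5755, 0.2574, 0.2377]
tcp_rot: [2.487, 1.916, 0.001]
ft_force: [-2.0, -3.6, 4.8]
grip_width: 0.097
grasp_force: 30.0
```

Contact came at about TCP z 0.2395, and the side force says the kink sits 2 to 3 mm too far toward +lateral. I'll ease up, shift, and let it down again.

Emit:
drive_tool --steps '[[[0, 0, -0.002], [0, 0, 0], 0.0], [[-0.001, 0, -0.003], [0, 0, 0], 0.0], [[-0.0025, 0, -0.003], [0, 0, 0], 0.0], [[-0.0025, 0, -0.002], [0, 0, 0], 0.0], [[-0.0025, 0, -0.001], [0, 0, 0], 0.0], [[-0.0025, 0, -0.001], [0, 0, 0], 0.0], [[-0.0025, 0, -0.001], [0, 0, 0], 0.0]]'

```text
time: 20.95
eef_pos: [0.5747, 0.2562, 0.2378]
tcp_rot: [-2.488, -1.918, -0.002]
ft_force: [0.2, 2.2, -0.2]
grip_width: 0.096
grasp_force: 30.0
```

Run:
```python
from h import *
f=grab('scene');t=grab('top');s=readout.state();print(s['eef_pos'],s['ft_force'],s['torque'])
F=s['ft_force'];print('along',F@az(D),'lat',F@az(D+90))
for b in (0,):
    L=np.r_[SEAT[:2],.270]
    print('exp cap',proj(f,L-[0,0,.080]),'base',proj(f,np.array([L-[0,0,.202]+.046*az(a) for a in range(0,360,45)])).round(0).tolist())
asc(f,335,150,65,85)
```

```text
[0.5747 0.2561 0.2379] [ 0.5537  1.945  -1.278 ] [ 0.3514 -0.0696  0.0154]
along 0.04201345237518239 lat 2.0218841866497197
exp cap [[364.483  179.6037]] base [[369.0, 222.0], [375.0, 216.0], [371.0, 210.0], [361.0, 206.0], [350.0, 207.0], [345.0, 212.0], [348.0, 218.0], [358.0, 223.0]]
=++++++++++========----=======++++++++++++++++++++++++==---:----:
+++++=====+=+=++++=--:-=======+++++++++++++++++++++++++++==------
====+++++++++++++==-:--=======++*+++++=++++**++++++++++++==------
+++++++++++++++++==-:--=======++++++===-===+****++++++++=--------
+++++++++++++++++=--:-===============-------=+******+**+++=------
+++++++++++++++++=-::-========++=====--::::::-=+****+*++++++=---:
+++++++++++++++++=-::-======++++++++++++++++=====+***++++++=====-
+++++++++++++++++=----=====++++++*++++++++++++=====++*+++==+++++=
+++++++++++++++++==-=======++++++++++++++++++========++**++++++++
+++++++++++++++=+++++=++++++++++++++++++==========++===++**++++++
+++++++*++*+++==++++++++++++++++=++=+=++++++====+++=+====++**+===
+++*++++++++++==++++++++++=+=====++++++++++=====++++++=+====+=---
++++++++++++++==++++
[... 1325 characters left out ...]
::::::::::::--==+++*********##+=======++
+++++++++=-::::::::::-:---::::::::::::-===+++++++******=======+*+
++++++++++=--::::::::::--:::::---::::::---=+++++++++++========+++
++++++++=++====--::::::::::....::::-====--:--====+++++========+++
++++===+==+++++++===------------===++++++==--------=----======+++
===++++++++++++++++++++=+++==+++++++++++++++++==-=====-=======+++
+++++++++++++++++++++++++++++++++++++++++++++++++============++++
+++++++++++++++++++++++++++++++++++++++++++++++++++==-=======++++
+++++===========++++++++++++++++++++++++++++++++++++=============
====--------------===++++++++++++++++++++++++++++++============++
--:--------::-:-------==+++++++++++++++++++++++++====-=====++++++
```

The weight is now mostly on the hook and the lantern is near plumb, with the cap dark disc at about (363,180) and the base within 2 px of prediction. I'll take off the remaining side load and release slowly.

Emit:
drive_tool --steps '[[[0.001, 0, 0], [0, 0, 0], 0.0], [[0.001, 0, 0.0005], [0, 0, 0], 0.0], [[0.001, 0, 0.0005], [0, 0, 0], 0.0]]'

```text
time: 21.3
eef_pos: [0.5748, 0.2563, 0.2373]
tcp_rot: [2.488, 1.917, -0.0]
ft_force: [-0.1, 0.4, 0.8]
grip_width: 0.099
grasp_force: 30.0
```

Emit:
drive_tool --steps '[[[0, 0, 0], [0, 0, 0], 0.01], [[0, 0, 0], [0, 0, 0], 0.011], [[0, 0, 0], [0, 0, 0], 0.012], [[0, 0, 0], [0, 0, 0], 0.013], [[0, 0, 0], [0, 0, 0], 0.014], [[0, 0, 0], [0, 0, 0], 0.016], [[0, 0, 0], [0, 0, 0], 0.02], [[0, 0, 0], [0, 0, 0], 0.024], [[0, 0, 0], [0, 0, 0], 0.028], [[0, 0, 0], [0, 0, 0], 0.03]]'

```text
time: 22.13
eef_pos: [0.5748, 0.2563, 0.2372]
tcp_rot: [2.488, 1.917, -0.0]
ft_force: [0.3, 0.7, 0.2]
grip_width: 0.314
grasp_force: 0.0
```

Run:
```python
from h import *
f=grab('scene');s=readout.state();print(s['eef_pos'],s['ft_force'],s['grip_width'],s['grasp_force'])
asc(f,335,150,60,80)
```

```text
[0.5748 0.2563 0.2372] [-0.4887  0.1772 -0.0232] 0.3166719581336572 0.0
+++++++++++======--:...:-=======++++++++++++++++++++++==---:
++++======+++=+==--:...:-=====+++++++++++++++++++++++++++==-
===+++++++++++++=-::..:--=====++*++++++++++*++++++++++++++==
++++++++++++++++=-:...:--======+++++==--===+***+++++++++=---
++++++++++++++++=-:...:-=============---:::-=+*******+++++=-
++++++++++++++++=-:..::-======++=====--:::::--=+*****+++++++
+++++++++++++++==-::.:--=====++++++++++++++++====+****++++++
++++++++++++++++===----======+++++++++++++++++=====++++++=++
+++++++++++++++++=++++=======++++++++++++++++========++**+++
++++++++++++++++=+++++=======++++++++++===++=====+++===+++++
+++++++++++++++==++++++++++++++++++=+==++++++====++++====++*
++++++++++++++==+++++++++=======++++++++++++====+++++=++===+
+++++++++*++++===++++=============+=+++++++====++++++++++===
++++++++++++==========--:::::::::---=====++=====+++=+++=+===
++++++++==+=========-::............::-=========+==+++++==+==
+=+==+++=+++========-::..............::----======++++++++++=
++++++++=======--====--::::..........::--===--==++++
[... 711 characters left out ...]
+++++==--=+*######*+=-=*##+==
+++++++++=-::::...::-======+++++===-:---=++**+++****####*===
++++++++==-::::::::...:::--::::::::.::-=+*#**+===+++++++====
+++====++=-::::-:::::::::::.:...::::----=*###*+++++++++=====
=++++++++==::::::::::-::-:::-::::::::::-==++***##****##+====
++++++++++=-:::::::::::---:::::::::::::-==+++++++******+====
+++++++++++==-::::::::::-::::::---::::::-===++++++++++======
++++++++=++=====--:::::::::::..:.:::--=---:--====++++=======
=+=+==+++++++++++++===-----------===+++++==------------=====
==+++++++++++++++++++++++===++++++++++++++++++==============
+++++++++++++++++++++++++++++++++++++++++++++++++===========
+++++++++++++++++++++++++++++++++++++++++++++++++++=========
```

The lantern hangs free. Retreating straight up.

Emit:
drive_tool --steps '[[[0, 0, 0], [0, 0, 0], 0.036], [[0, 0, -0.01], [0, 0, 0], 0.036], [[0, 0, -0.02], [0, 0, 0], 0.036], [[0, 0, -0.035], [0, 0, 0], 0.036], [[0, 0, -0.055], [0, 0, 0], 0.036], [[0, 0, -0.08], [0, 0, 0], 0.036], [[0, 0, -0.11], [0, 0, 0], 0.036], [[0, 0, -0.14], [0, 0, 0], 0.036], [[-0.02, 0, -0.17], [0, 0, 0], 0.036], [[-0.05, 0, -0.19], [0, 0, 0], 0.036]]'

```text
time: 23.02
eef_pos: [0.5628, 0.2096, 0.4308]
tcp_rot: [2.484, 1.921, 0.008]
ft_force: [0.3, -0.3, -0.0]
grip_width: 0.387
grasp_force: 0.0
```

Emit:
drive_tool --steps '[[[-0.03, -0.03, 0], [0, 0, 0], 0.036], [[-0.06, -0.06, 0], [0, 0, 0], 0.036], [[-0.09, -0.09, 0], [0, 0, 0], 0.036], [[-0.12, -0.12, 0], [0, 0, 0], 0.036], [[-0.15, -0.15, 0], [0, 0, 0], 0.036], [[-0.15, -0.15, 0], [0, 0, 0], 0.036], [[-0.15, -0.15, 0], [0, 0, 0], 0.036]]'

```text
time: 23.6
eef_pos: [0.3771, 0.1006, 0.4297]
tcp_rot: [2.487, 1.913, 0.007]
ft_force: [-0.2, 0.5, -1.1]
grip_width: 0.384
grasp_force: 0.0
```

Run:
```python
from h import *
f=grab('scene');t=grab('top');s=readout.state();print(s['eef_pos'],s['ft_force'])
L=np.r_[SEAT[:2],.270]
for n,g in(('s',f),('t',t)):
    print(n,'cap',proj(g,L-[0,0,.080]),'kink',proj(g,L),'sleeves',proj(g,np.array([L-[0,0,.016]+s*.029*az(D+90) for s in(-1,1)])).tolist(),'base',proj(g,np.array([L-[0,0,.202]+.046*az(a) for a in range(0,360,90)])).round(0).tolist())
asc(f,335,140,65,90); print(); asc(t,125,185,60,60,1)
# second look for motion
a=f['image'].astype(int)
for _ in range(4): b=grab('scene')['image'].astype(int)
print('motion',abs(a-b)[140:230,335:380].mean(),abs(a-b)[140:230,420:465].mean())
```

```text
[0.3796 0.1015 0.4283] [ 0.489   0.8538 -0.4143]
s cap [[364.483  179.6037]] kink [[367.8385 154.8868]] sleeves [[357.77875897578406, 161.1720338751256], [376.38965370218216, 158.79800589335562]] base [[369.0, 222.0], [371.0, 210.0], [350.0, 207.0], [348.0, 218.0]]
t cap [[161.1637 211.5689]] kink [[152.6314 209.0458]] sleeves [[165.5243582505017, 212.69887526494594], [143.420118854728, 206.47643295088685]] base [[173.0, 199.0], [157.0, 215.0], [172.0, 230.0], [188.0, 215.0]]
+++*+++++++++++++++++++++++++==---:-:::::::::::::::----------::::
++++++++++++++++++++++++++++++++===--::::::::::::::::----=-=-----
++++++++++++++++++++++++++++++++=====---:::::--::::::::--------==
+++++++++++++++++++++++++====+++====++++=====+===---::::::-::----
++++++++++++++++++=============+++++++++++++++++++==----::::::-:-
+++++++++++===========++++++===+++++++++++++++++++++++==---::::--
++++=+=====+=+++=+++++++++++==+++++++++++++++++++++++++++==---:--
=====++++++++++++++++++++++++++**+++++==+++**+++++++++++++=------
++++++++++++++++++++++++++++++++++++==---==+***+++++*+++=--------
+++++++++++++++++++++++++
[... 5355 characters left out ...]
@@#+=--+#%%%%%%%%%%%%%%%%%%%%%%%%%%%%%%%%%%%%%
@@@@@@@@@@@@@@@#*====+##########%##%%###%%#%#%%%%%%%%%%%%%%%
@@@@@@@@@@@@@@#*=====+######################################
@@@@@@@@@@@@@#*==+++++**########*###########################
@@@@@@@@@@@@%*+++***++**######*#***#######*#################
@@@@@@@@@@@%#*+**##*+**#####################################
@@@@@@@@@@%########*+*######################################
@@@@@@@%###########*+*######################################
###################*+*######################################
###################*+*######################################
###################*+*######################################
motion 2.1018930041152264 2.074074074074074
```

Both views agree: kink at top (151.5,209) against a predicted (152.6,209), and the far sleeve at (143,206). The cap and base sit within about 1–2 px of the plumb prediction, and the repeat frames show no motion. I'll hand it in.

```bash
python3 -c "
from workcell import order
print(order.sign_off())"
```

```text
the job is handed in; nothing more can be done
None
```

The lantern hangs by its kink in the hook, still and within about 1–2° of plumb by the camera views, and I've handed it in; on the first try at raising the bail the lantern leaned and turned a few degrees on the bench, but I set it back upright before lifting.

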